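# Hook the parts tray out from under the bench riser

### The job

The shallow parts tray under the low grey bench riser is pushed in out of reach. Take the pull hook by its wooden handle, reach its bent tip in under the ledge, feel for the eye bolt on the tray's front, catch the eye and draw the tray gently all the way out to its stop with the hook, not with the fingers. Then unhook it and lay the hook down flat on the bench, right way up as it lay before and well clear of riser and tray; force nothing, and leave the bottles on the riser and the steel block where they stand.

Things in the scene. Friction and masses are not known exactly. Their poses are not given: they have to be found in the camera images.
- pull_hook: Pull hook, 0.16 kg: wooden block handle 90 long (x) x 24 wide (y) x 40 mm tall, flat on the bench, gripped across its width; from its +x end runs a straight steel rod, 8 mm thick, axis 20 mm above the underside, to x = 160 mm, where its tip turns square to +y. Origin: middle of the handle's underside; it balances about 18 mm ahead of that.
- hook_tip (a point): Middle of the hook's bent tip, at x 160, y 10, z 20 mm from the hook's origin, axes alike. The tip is 7 mm thick, level, its axis along y at x = 160 mm; it ends 20 mm to the +y side of the rod's axis.
- riser: Low grey steel riser fixed to the bench, 200 x 200 mm, top at 68 mm, open at the front. Origin: at bench level under the middle of the ledge's front edge; x points into the riser, away from the robot, y left. Clear height below the ledge 58 mm; inner faces of the side walls at y = -92 and +92 mm. The tray's front face is hidden at x = 100 mm minus joint tray.
- ledge_edge (a point): Middle of the lower front edge of the ledge, 58 mm above the riser's origin; axes as the riser's.
- stem_foot (a point): Middle of the tray's front face (y = 0 of the riser), 34 mm above the bench, axes as the riser's. From here the 6 mm stem of an eye bolt runs to -x. The eye at its end is NOT measured: its centre is 28 to 64 mm in front of this point, differing each time, held fast. It must be felt, e.g. by pushing the tip lightly in against the eye's front bar. Stem and eye stay level.
- tray (a joint): How far the parts tray (164 mm wide, 0.6 kg) is out along the riser's -x, m: 0 right in, 0.125 at its stop. Slides with 3 N of friction plus 15 N per m/s, stays put. Its eye is an upright loop of 6 mm bar in the riser's x-z plane: hole along y, 20 mm in x by 22 mm high, outside 32 x 34 mm; the tip enters it from -y. Over 15 N between hook and riser, tray or eye is forcing.
- flux_dropper: Brown dropper bottle, 33 mm wide, 102 mm tall, loose on the riser's top; origin under its middle, z up.
- lacquer_bottle: Small clear bottle with white cap, 31 mm wide, 79 mm tall, loose on the riser's top; origin under its middle, z up.
- steel_block: Bare steel bench block 64 x 64 x 20 mm, loose on the dark desk mat on the right; origin under its middle.

How it is judged (in metres and radians):
On the way:
1. the tray is being drawn out by the hook (value of joint tray above 0.06 m and contact force between pull_hook and riser above 0.5 N), for 0.1 s.
At the end, for the whole second after the job is handed in: Tray within 10 mm of its stop (joint tray above 0.115); hook still, flat on the bench on its handle (within 6 mm, 0.1 rad), touching neither riser nor tray, its tip over 130 mm in front of the ledge or over 120 mm to either side of the riser's middle line (value of joint tray above 0.115 m and height (world z) of pull_hook below 0.006 m and angle between pull_hook's own z axis and vertical below 0.1 rad and linear speed of pull_hook below 0.02 m/s and (x of hook_tip in the frame of riser below -0.13 m or y of hook_tip in the frame of riser above 0.12 m or y of hook_tip in the frame of riser below -0.12 m) and contact force between pull_hook and riser below 0.05 N).
It fails at once if more than 15 N between the hook and the riser, its tray or the eye (contact force between pull_hook and riser above 15 N).
It fails at once if the fingers or the arm touch the riser or its tray (contact force between any of the fingers, the arm and riser above 1 N).
It fails at once if a bottle or the steel block is shifted by 20 mm or a bottle tipped (distance of any of flux_dropper, lacquer_bottle, steel_block from where it was at the start of the episode above 0.02 m or angle between any of flux_dropper, lacquer_bottle's own z axis and vertical above 0.4 rad).
It also fails if it takes over 67 s, if anything falls off the work surface, if the arm or the gripper's body presses on something with over 40 N, if the wrist force passes 120 N, or if a joint passes its speed limit or range.

### The arm

A 6-joint arm with a two-finger parallel gripper is mounted at the origin on a cart in front of the work surface, level with it; the furniture and walls round the work are solid. World frame = base frame: x ahead of the robot, y to its left, z up, the work surface at z = 0. Lengths are in mm, angles in rad, forces in N, time in s.
With the tool pointing down it reaches from about 400 to 925 mm from the base axis. Payload 12.5 kg.
Tool frame: the origin (TCP) lies on the centre line of the jaws, within the pads' length; the fingertips stand 19 mm ahead of it and the grasp point (between the pads) is the TCP; y points along the fingers, x is the direction in which the jaws open and shut, and the axes are right-handed (so a half turn about y gives the same grasp; the last joint's range is limited). The gripper opens to 95 mm and grips with 3 to 60 N. Pads are 20 mm wide; open, the fingers measure 119 mm over their backs; the gripper's body (75 mm by 180 mm) begins 59 mm behind the grasp point.
Start: joints at [1.208, 0.491, 1.559, -0, 1.092, -0.106], TCP at [158.724, 604.529, 198.361] pointing down, gripper open.
Joint ranges: [-3.1, 3.1], [-0.84, 2.19], [0.05, 2.79], [-1.13, 4.28], [0.06, 2.93], [-2.69, 2.69]. Speed limits (rad/s): [2.22, 2.22, 2.79, 3.14, 3.14, 3.14].

### API

Orientations are given as [roll, pitch, yaw] about the fixed x, y, z axes, in that order (R = Rz(yaw) Ry(pitch) Rx(roll)).
In Python, from cell import env gives the robot as it stands. The module is installed in compiled form; this text tells all that it offers.
- The arm moves only by the tool move_arm, never from a script. Its argument "rows" is a list of rows, each an object of numbers: "tx", "ty", "tz": the shift along the tool's x, y, z in cm; "rx", "ry", "rz": the turn, a rotation vector about the tool's x, y, z in rad; "grip": the opening in per cent of the stroke, from 0 (shut) to 100 (fully open). In form: [{"tx": .., "ty": .., "tz": .., "rx": .., "ry": .., "rz": .., "grip": ..}, ...]. A call has 1 to 10 rows; each row shifts and turns the commanded pose from where the row before left it, along the tool's axes as they then stand; what a row does not reach is not made up. A row lasts 1/12 s, in which the tool goes at most 41.7 mm and 7.16 degrees, less where a joint would pass 70% of its speed; a pose out of reach is approached as far as the arm can. A call is refused whole if a number of a shift passes 4.17 or a number of a turn 0.125, either way. A call with a gripper value outside its range is refused whole. The fingers move at their own pace and stop on an object; the grip force is fixed at half the most. Time passes only in rows, so rows that do not move let the fingers close. It gives the time, the measured TCP pose, the force and the opening at its end, in the units of the state.
- env.state(): the state, without advancing time (a new reading comes with each control period).
- env.read_camera(name): name is "scene" or "top" or "wrist"; returns (picture, depth): 420x560x3 uint8, blue, green, red; 420x560 float32, mm along the optical axis (not along the pixel's ray), 0 where there is no reading.
- env.calibration(name): a dict with "vertical_fov" (degrees; the focal length in pixels is half the picture's height over the tangent of half this angle, whatever the lens; pixels are square), "cx", "cy" (the principal point, pixels), "dist" ([k1, k2, p1, p2, k3] as OpenCV has them; the pictures are not rectified), "eye" and "rotation" of the camera in the world. Camera axes: x right, y up, looking along -z (the intrinsics and any distortion apply to the point x, -y, -z); pixel columns grow to the right and rows downward; lengths in mm; the calibration is good to about 2 mm. A picture is of the moment at which its call begins: read the wrist's pose just before it. calibration takes no time and is no camera call; for the wrist camera it gives the pose at the moment of the call.
- env.job_done(): hands the job in, once; it reports no verdict.
The state is a dict: "t": time; "joints": joint angles; "qvel": joint speeds; "tau": joint torques, N m; "eef_pos": TCP position; "tcp_rot": TCP orientation; "ft_force": force on the tool from outside, world axes, zero at the start; "moment": the same for the moment, N m; "opening": opening from 0.0 (shut) to 1.0 (fully open).
Only numpy, scipy, OpenCV 4.12 (cv2) and the standard library are available. Lean on these libraries where they do the work, as an engineer would, in place of code of your own. Each camera call takes 0.05 s, during which the arm holds its last target.

## Working session

There is one attempt and no reset: what is moved stays moved. The work goes in short steps, Python scripts to look and compute and a tool call to move; the robot and the scene stay as the last step left them, time stands still between calls to the robot, and variables do not carry over. Pictures are saved under pics/ and viewed, and the job is handed in when it is done.

Besides the shell and the picture viewer there is one more tool, called after "Call:" as name([rows], argument=value, ...), one row to a line, values as JSON. move_arm: Moves the arm, as the interface text tells. Its arguments: {"type":"object","properties":{"rows":{"type":"array"}},"required":["rows"]}

```bash
mkdir -p pics; cat > h.py <<'E'
import numpy as np, cv2
from cell import env
from scipy.spatial.transform import Rotation as R
def grab(name,fn=None):
    c=env.calibration(name); p,d=env.read_camera(name)
    if fn: cv2.imwrite('pics/'+fn,p); np.save('pics/'+fn+'.npy',d)
    return c,p,d
def cloud(c,d):
    h,w=d.shape; f=h/2/np.tan(np.radians(c['vertical_fov'])/2)
    K=np.array([[f,0,c['cx']],[0,f,c['cy']],[0,0,1]])
    u,v=np.meshgrid(np.arange(w),np.arange(h))
    pts=np.stack([u,v],-1).reshape(-1,1,2).astype(np.float64)
    n=cv2.undistortPoints(pts,K,np.array(c['dist'],float)).reshape(h,w,2)
    P=np.stack([n[...,0]*d,-n[...,1]*d,-d],-1)
    rot=np.array(c['rotation'])
    if rot.shape!=(3,3): print('rot',rot); rot=R.from_euler('xyz',rot).as_matrix()
    return P@rot.T+np.array(c['eye'])
E
python3 - <<'E'
from h import *
s=env.state(); print(s)
for n in ['scene','top','wrist']:
    c,p,d=grab(n,n+'0.png'); print(n,c)
    np.save(f'pics/{n}0_cloud.npy',cloud(c,d))
E
```

```text
{'t': 0.0, 'joints': array([ 1.20842235e+00,  4.91568362e-01,  1.55946025e+00, -2.49318580e-05,
        1.09171252e+00, -1.05592240e-01]), 'qvel': array([ 0.00067942,  0.00059603, -0.0006006 ,  0.0019828 , -0.00082533,
        0.00013636]), 'tau': array([ 1.15516879e-03, -6.12659240e+01, -2.58175313e+01,  6.92269346e-02,
        4.83333401e-02, -1.20251811e-04]), 'eef_pos': array([158.61329646, 604.25737861, 197.75257832]), 'tcp_rot': array([-1.57069727e+00,  1.14441225e-03,  1.31402615e+00]), 'ft_force': array([ 0.0164747 , -0.57201404,  0.34594405]), 'moment': array([-0.01679283,  0.00765719,  0.02751389]), 'opening': 0.9956552220606028}
scene {'vertical_fov': 43.747936885281874, 'cx': 286.2725939983156, 'cy': 207.54679735462423, 'dist': array([-0.14485258,  0.        ,  0.        ,  0.        ,  0.        ]), 'eye': array([ 187.98672093, -892.49715356, 1006.49828579]), 'rotation': array([ 0.8292538 , -0.00188411, -0.42813748])}
rot [ 0.8292538  -0.00188411 -0.42813748]
top {'vertical_fov': 57.57546606702975, 'cx': 280.5502882671804, 'cy': 207.08139527714974, 'dist': array([-0.00816554,  0.        ,  0.        ,  0.        ,  0.        ]), 'eye': array([ 458.54351927,  -11.08190832, 1270.85973212]), 'rotation': array([ 0.14271105,  0.01569491, -1.54417166])}
rot [ 0.14271105  0.01569491 -1.54417166]
wrist {'vertical_fov': 70.96161728325114, 'cx': 275.9835605697151, 'cy': 213.18215984495285, 'dist': array([-0.00932688,  0.        ,  0.        ,  0.        ,  0.        ]), 'eye': array([ 92.6467032 , 619.58958947, 384.32548597]), 'rotation': array([-2.43122481e-01,  4.17354956e-04,  1.31409402e+00])}
rot [-2.43122481e-01  4.17354956e-04  1.31409402e+00]
```

View pics/scene0.png

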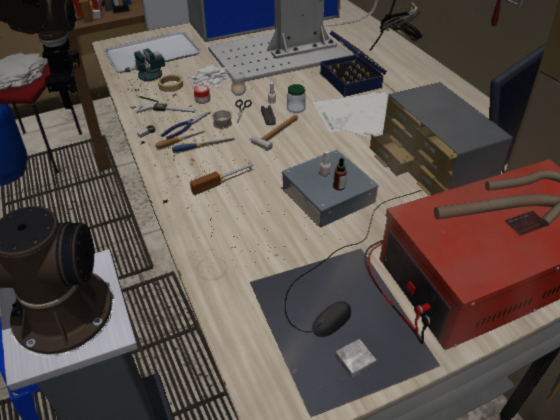

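View pics/top0.png

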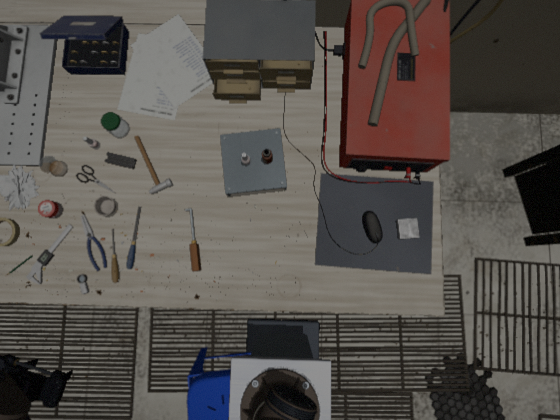

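View pics/wrist0.png

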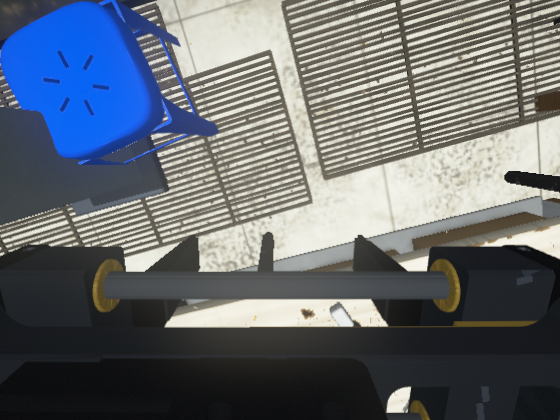

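```bash
python3 - <<'E'
import numpy as np,cv2
p=cv2.imread('pics/top0.png');C=np.load('pics/top0_cloud.npy')
cv2.imwrite('pics/crop.png',cv2.resize(p[110:290,160:310],None,fx=4,fy=4)[:,:,:][:600] if 0 else cv2.resize(p[115:280,165:305],None,fx=3.6,fy=3.6,interpolation=cv2.INTER_CUBIC))
sel=C[115:280,165:305].reshape(-1,3)
z=C[...,2]
m=np.zeros(z.shape,bool); m[115:280,165:305]=1
print('bench z',np.median(C[200:240,240:280,2]))
r=m&(z>55)&(z<80); v,u=np.nonzero(r); print(len(v),np.median(C[r][:,2]))
rect=cv2.minAreaRect(C[r][:,:2].astype(np.float32)); print(rect, cv2.boxPoints(rect))
for zz in range(80,180,20): 
    q=m&(z>zz)&(z<zz+20); print(zz,q.sum(),C[q].mean(0) if q.sum() else '')
hm=np.zeros(z.shape,bool); hm[200:280,175:212]=1
q=hm&(z>30)&(z<50); rect=cv2.minAreaRect(C[q][:,:2].astype(np.float32)); print('handle',q.sum(),rect,cv2.boxPoints(rect),np.median(C[q][:,2]))
q=hm&(z>12)&(z<30); 
for pp in C[q]: print(pp.round(0),end=' ')
E
```

```text
bench z 0.3805637149886252
3465 68.40167762937062
((781.06884765625, 107.0556640625), (200.50152587890625, 200.24197387695312), 7.799839019775391) [[668.1579    192.64503  ]
 [695.3333     -5.7443333]
 [893.9798     21.466293 ]
 [866.8044    219.85567  ]]
80 38 [770.59953063  88.05510477  90.24038837]
100 64 [772.53800846 106.32489174 107.74333161]
120 55 [777.8268537   72.78309146 128.87629831]
140 47 [779.99644382  83.05354373 146.00247335]
160 19 [785.27293191  59.14624004 164.60937503]
handle 227 ((469.55816650390625, 287.9031066894531), (98.34150695800781, 25.171737670898438), 9.442066192626953) [[418.98886 292.25198]
 [423.11832 267.4213 ]
 [520.12744 283.55423]
 [515.99805 308.38492]] 39.492437266064144
[627. 313.  25.] [624. 331.  19.] [624. 327.  18.] [623. 322.  25.] [624. 320.  20.] [623. 315.  26.] [623. 312.  26.] [624. 309.  24.] [619. 328.  27.] [620. 326.  22.] [620. 323.  20.] [620. 319.  22.] [620. 315.  27.] [620. 313.  23.] [620. 309.  23.] [616. 311.  29.] [617. 309.  24.] [614. 313.  21.] [614. 310.  20.] [610. 311.  26.] [610. 308.  24.] [607. 312.  24.] [607. 
[... 1197 characters left out ...]
7.] [518. 290.  23.] [515. 302.  27.] [515. 298.  28.] [515. 292.  29.] [515. 289.  26.] [511. 298.  28.] [512. 293.  23.] [512. 289.  24.] [509. 283.  21.] [506. 283.  22.] [502. 282.  26.] [503. 281.  15.] [500. 281.  13.] [496. 280.  17.] [493. 281.  14.] [490. 280.  18.] [486. 279.  21.] [483. 278.  23.] [480. 278.  25.] [476. 277.  27.] [477. 277.  12.] [473. 277.  27.] [470. 276.  29.] [470. 277.  12.] [467. 276.  27.] [467. 275.  17.] [464. 276.  14.] [461. 276.  14.] [457. 275.  18.] [454. 274.  19.] [451. 273.  25.] [448. 273.  24.] [444. 272.  25.] [441. 271.  29.] [441. 272.  13.] [435. 272.  25.] [435. 271.  14.] [432. 270.  30.] [432. 270.  18.] [428. 270.  15.] [425. 270.  14.]
```

View pics/crop.png

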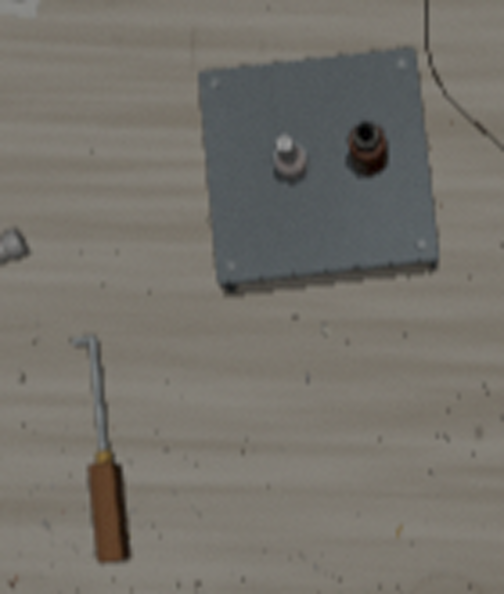

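```bash
cat >> h.py <<'E'
def delta(target,yaw=None):
    s=env.state(); M=R.from_euler('xyz',s['tcp_rot']).as_matrix()
    d=M.T@(np.array(target,float)-s['eef_pos'])
    print('t',s['t'],'pos',s['eef_pos'].round(1),'rot',s['tcp_rot'].round(4),'F',s['ft_force'].round(2),'open',round(s['opening'],3))
    print('delta tool cm',(d/10).round(2), 'rows>=',np.linalg.norm(d)/41.7)
    if yaw is not None:
        T=R.from_euler('xyz',[-np.pi/2,0,yaw]).as_matrix(); print('rotvec tool',R.from_matrix(M.T@T).as_rotvec().round(4))
E
python3 - <<'E'
from h import *
delta([466,286.7,198],0.163+np.pi/2)
E
```

```text
t 0.15 pos [158.7 604.4 197.9] rot [-1.5707e+00  8.0000e-04  1.3140e+00] F [ 0.46 -0.05 -0.56] open 0.999
delta tool cm [-2.292e+01  1.000e-02 -3.780e+01] rows>= 10.599533337728321
rotvec tool [-3.000e-04 -4.198e-01 -8.000e-04]
```

Call:
move_arm([
  {"tx":-1.43,"tz":-2.36},
  {"tx":-1.43,"tz":-2.36},
  {"tx":-1.43,"tz":-2.36},
  {"tx":-1.43,"tz":-2.36},
  {"tx":-1.43,"tz":-2.36},
  {"tx":-1.43,"tz":-2.36},
  {"tx":-1.43,"tz":-2.36},
  {"tx":-1.43,"tz":-2.36},
])

```text
validation failed for argument at $.ro...
```

Call:
move_arm([
  {"tx":-1.43,"tz":-2.36},
  {"tx":-1.43,"tz":-2.36},
  {"tx":-1.43,"tz":-2.36},
  {"tx":-1.43,"tz":-2.36},
  {"ry":-0.105},
  {"ry":-0.105},
  {"ry":-0.105},
  {"ry":-0.105},
  {},
  {},
])

```text
validation failed for argument at $.ro...
```

```bash
python3 - <<'E'
from h import *
delta([466,286.7,198],0.163+np.pi/2)
c,p,d=grab('wrist','w1.png'); np.save('pics/w1_cloud.npy',cloud(c,d))
E
```

```text
t 0.15 pos [158.7 604.4 197.9] rot [-1.5707e+00  8.0000e-04  1.3140e+00] F [ 0.46 -0.05 -0.56] open 0.999
delta tool cm [-2.292e+01  1.000e-02 -3.780e+01] rows>= 10.599533337728321
rotvec tool [-3.000e-04 -4.198e-01 -8.000e-04]
rot [-2.43139487e-01  2.50066991e-04  1.31409345e+00]
```

View pics/w1.png

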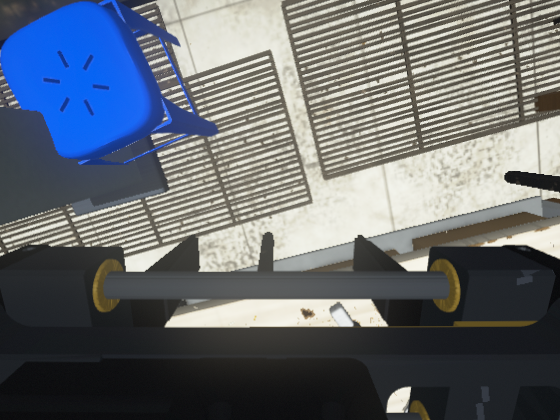

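The rows were refused because they left out some fields, so the picture shows the same view as at the start. I'll send complete rows.

Call:
move_arm([
  {"tx":-1.43,"ty":0,"tz":-2.36,"rx":0,"ry":0,"rz":0,"grip":100},
  {"tx":-1.43,"ty":0,"tz":-2.36,"rx":0,"ry":0,"rz":0,"grip":100},
  {"tx":-1.43,"ty":0,"tz":-2.36,"rx":0,"ry":0,"rz":0,"grip":100},
  {"tx":-1.43,"ty":0,"tz":-2.36,"rx":0,"ry":0,"rz":0,"grip":100},
  {"tx":-1.43,"ty":0,"tz":-2.36,"rx":0,"ry":0,"rz":0,"grip":100},
  {"tx":-1.43,"ty":0,"tz":-2.36,"rx":0,"ry":0,"rz":0,"grip":100},
  {"tx":-1.43,"ty":0,"tz":-2.36,"rx":0,"ry":0,"rz":0,"grip":100},
  {"tx":-1.43,"ty":0,"tz":-2.36,"rx":0,"ry":0,"rz":0,"grip":100},
])

```text
t: 0.87
eef_pos: [313.0, 444.8, 198.3]
tcp_rot: [-1.571, 0.0, 1.314]
ft_force: [0.1, 0.3, -0.6]
opening: 0.999
```

Call:
move_arm([
  {"tx":-1.43,"ty":0,"tz":-2.36,"rx":0,"ry":0,"rz":0,"grip":100},
  {"tx":-1.43,"ty":0,"tz":-2.36,"rx":0,"ry":0,"rz":0,"grip":100},
  {"tx":-1.43,"ty":0,"tz":-2.36,"rx":0,"ry":0,"rz":0,"grip":100},
  {"tx":-1.43,"ty":0,"tz":-2.36,"rx":0,"ry":0,"rz":0,"grip":100},
  {"tx":0,"ty":0,"tz":0,"rx":0,"ry":-0.105,"rz":0,"grip":100},
  {"tx":0,"ty":0,"tz":0,"rx":0,"ry":-0.105,"rz":0,"grip":100},
  {"tx":0,"ty":0,"tz":0,"rx":0,"ry":-0.105,"rz":0,"grip":100},
  {"tx":0,"ty":0,"tz":0,"rx":0,"ry":-0.105,"rz":0,"grip":100},
  {"tx":0,"ty":0,"tz":0,"rx":0,"ry":0,"rz":0,"grip":100},
  {"tx":0,"ty":0,"tz":0,"rx":0,"ry":0,"rz":0,"grip":100},
])

```text
t: 1.7
eef_pos: [389.0, 366.6, 198.3]
tcp_rot: [-1.571, 0.0, 1.731]
ft_force: [-1.0, 1.2, 0.0]
opening: 0.997
```

```bash
python3 - <<'E'
from h import *
delta([466,286.7,198],0.163+np.pi/2)
c,p,d=grab('wrist','w2.png'); np.save('pics/w2_cloud.npy',cloud(c,d))
E
```

```text
t 1.7 pos [389.  366.6 198.3] rot [-1.5707  0.      1.7308] F [-0.96  1.18  0.03] open 0.997
delta tool cm [-9.11  0.03 -6.33] rows>= 2.6608464140213863
rotvec tool [-0.0001 -0.003  -0.    ]
rot [-2.43337977e-01 -4.57358076e-04  1.73082777e+00]
```

View pics/w2.png

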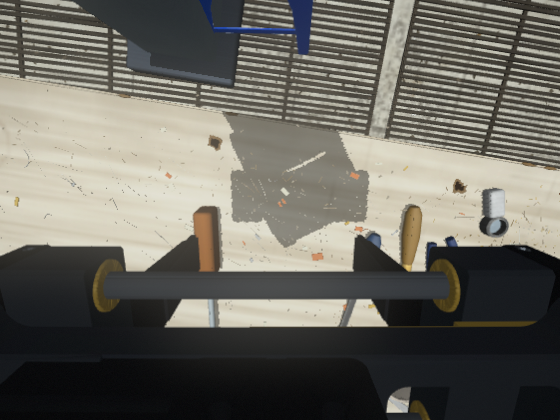

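```bash
python3 - <<'E'
import numpy as np,cv2
C=np.load('pics/w2_cloud.npy'); s=C[195:330,180:230]; z=s[...,2]
q=(z>36)&(z<45)
P=s[q][:,:2].astype(np.float32); r=cv2.minAreaRect(P); print(q.sum(),r,cv2.boxPoints(r),np.median(s[q][:,2]))
q=(z>16)&(z<28)&(np.arange(195,330)[:,None]>290); P=s[q]; print(q.sum(), P[::40].round(1))
E
```

```text
1007 ((457.92803955078125, 285.8037414550781), (78.16553497314453, 23.746719360351562), 9.863621711730957) [[417.38904 290.80658]
 [421.4569  267.4109 ]
 [498.46704 280.8009 ]
 [494.39917 304.1966 ]] 39.97971724694747
160 [[546.  296.1  22.6]
 [553.5 304.   23.5]
 [564.8 302.4  23.4]
 [575.4 303.6  23.9]]
```

```bash
python3 - <<'E'
from h import *
delta([464,286.6,22],0.168+np.pi/2)
E
```

```text
t 1.75 pos [389.  366.7 198.3] rot [-1.5708e+00 -1.0000e-04  1.7304e+00] F [-0.06  0.32  0.15] open 0.999
delta tool cm [-9.1  17.63 -6.13] rows>= 4.979870499136764
rotvec tool [-0.     -0.0084  0.0001]
```

Call:
move_arm([
  {"tx":-2.28,"ty":0,"tz":-1.53,"rx":0,"ry":-0.008,"rz":0,"grip":100},
  {"tx":-2.28,"ty":0,"tz":-1.53,"rx":0,"ry":0,"rz":0,"grip":100},
  {"tx":-2.28,"ty":0,"tz":-1.53,"rx":0,"ry":0,"rz":0,"grip":100},
  {"tx":-2.28,"ty":0,"tz":-1.53,"rx":0,"ry":0,"rz":0,"grip":100},
  {"tx":0,"ty":3,"tz":0,"rx":0,"ry":0,"rz":0,"grip":100},
  {"tx":0,"ty":3,"tz":0,"rx":0,"ry":0,"rz":0,"grip":100},
  {"tx":0,"ty":3,"tz":0,"rx":0,"ry":0,"rz":0,"grip":80},
  {"tx":0,"ty":0,"tz":0,"rx":0,"ry":0,"rz":0,"grip":70},
  {"tx":0,"ty":0,"tz":0,"rx":0,"ry":0,"rz":0,"grip":70},
])

```text
t: 2.5
eef_pos: [464.4, 286.9, 107.9]
tcp_rot: [-1.568, 0.001, 1.74]
ft_force: [-0.5, 0.1, -0.2]
opening: 0.843
```

```bash
python3 - <<'E'
from h import *
delta([464,286.6,22],0.168+np.pi/2)
E
```

```text
t 2.5 pos [464.4 286.9 107.9] rot [-1.5683e+00  6.0000e-04  1.7401e+00] F [-0.48  0.07 -0.21] open 0.843
delta tool cm [-0.02  8.59  0.02] rows>= 2.0597792139885316
rotvec tool [-0.0025  0.0013 -0.0006]
```

Call:
move_arm([
  {"tx":0,"ty":3,"tz":0,"rx":0,"ry":0,"rz":0,"grip":60},
  {"tx":0,"ty":3,"tz":0,"rx":0,"ry":0,"rz":0,"grip":60},
  {"tx":0,"ty":1.5,"tz":0,"rx":0,"ry":0,"rz":0,"grip":60},
  {"tx":0,"ty":1.1,"tz":0,"rx":0,"ry":0,"rz":0,"grip":60},
  {"tx":0,"ty":0,"tz":0,"rx":0,"ry":0,"rz":0,"grip":60},
  {"tx":0,"ty":0,"tz":0,"rx":0,"ry":0,"rz":0,"grip":40},
  {"tx":0,"ty":0,"tz":0,"rx":0,"ry":0,"rz":0,"grip":30},
  {"tx":0,"ty":0,"tz":0,"rx":0,"ry":0,"rz":0,"grip":30},
])

```text
t: 3.17
eef_pos: [465.5, 287.4, 23.8]
tcp_rot: [-1.573, -0.001, 1.742]
ft_force: [0.7, 0.0, 0.3]
opening: 0.444
```

Call:
move_arm([
  {"tx":0,"ty":0,"tz":0,"rx":0,"ry":0,"rz":0,"grip":0},
  {"tx":0,"ty":0,"tz":0,"rx":0,"ry":0,"rz":0,"grip":0},
  {"tx":0,"ty":0,"tz":0,"rx":0,"ry":0,"rz":0,"grip":0},
  {"tx":0,"ty":0,"tz":0,"rx":0,"ry":0,"rz":0,"grip":0},
  {"tx":0,"ty":0,"tz":0,"rx":0,"ry":0,"rz":0,"grip":0},
  {"tx":0,"ty":0,"tz":0,"rx":0,"ry":0,"rz":0,"grip":0},
])

```text
t: 3.67
eef_pos: [464.9, 287.2, 22.7]
tcp_rot: [-1.572, -0.0, 1.742]
ft_force: [-1.1, 0.4, 5.5]
opening: 0.236
```

Call:
move_arm([
  {"tx":0,"ty":-0.5,"tz":0,"rx":0,"ry":0,"rz":0,"grip":0},
  {"tx":0,"ty":-1,"tz":0,"rx":0,"ry":0,"rz":0,"grip":0},
  {"tx":0,"ty":-1.5,"tz":0,"rx":0,"ry":0,"rz":0,"grip":0},
  {"tx":0,"ty":-1,"tz":0,"rx":0,"ry":0.035,"rz":0,"grip":0},
  {"tx":0,"ty":0,"tz":0,"rx":0,"ry":0,"rz":0,"grip":0},
  {"tx":0,"ty":0,"tz":0,"rx":0,"ry":0,"rz":0,"grip":0},
])

```text
t: 4.17
eef_pos: [464.9, 287.1, 63.0]
tcp_rot: [-1.572, -0.0, 1.708]
ft_force: [-1.1, 0.3, -1.9]
opening: 0.235
```

```bash
cat >> h.py <<'E'
O=np.array([681.75,93.45]); YAW=0.136
ux=np.array([np.cos(YAW),np.sin(YAW)]); uy=np.array([-ux[1],ux[0]])
def rt(rx,ry,z): p=O+rx*ux+ry*uy; return [p[0],p[1],z]
def inr(P): P=np.asarray(P); q=P[...,:2]-O; return np.stack([q@ux,q@uy],-1)
E
python3 - <<'E'
from h import *
delta(rt(-190,-12,62.7),YAW+np.pi/2)
E
```

```text
t 4.1667 pos [464.9 287.1  63. ] rot [-1.5720e+00 -4.0000e-04  1.7079e+00] F [-1.11  0.35 -1.86] open 0.235
delta tool cm [-2.333e+01  2.000e-02  1.700e-01] rows>= 5.593968046506422
rotvec tool [0.0013 0.0011 0.0004]
```

Call:
move_arm([
  {"tx":-2,"ty":0,"tz":0,"rx":0,"ry":0,"rz":0,"grip":0},
  {"tx":-3,"ty":0,"tz":0,"rx":0,"ry":0,"rz":0,"grip":0},
  {"tx":-3,"ty":0,"tz":0,"rx":0,"ry":0,"rz":0,"grip":0},
  {"tx":-3,"ty":0,"tz":0,"rx":0,"ry":0,"rz":0,"grip":0},
  {"tx":-3,"ty":0,"tz":0,"rx":0,"ry":0,"rz":0,"grip":0},
  {"tx":-3,"ty":0,"tz":0,"rx":0,"ry":0,"rz":0,"grip":0},
  {"tx":-3,"ty":0,"tz":0,"rx":0,"ry":0,"rz":0,"grip":0},
  {"tx":-2.3,"ty":0,"tz":0.2,"rx":0,"ry":0,"rz":0,"grip":0},
  {"tx":-1,"ty":0,"tz":0,"rx":0,"ry":0,"rz":0,"grip":0},
  {"tx":0,"ty":0,"tz":0,"rx":0,"ry":0,"rz":0,"grip":0},
])

```text
t: 5.0
eef_pos: [494.4, 54.3, 61.9]
tcp_rot: [-1.57, -0.0, 1.705]
ft_force: [1.9, 0.5, -1.3]
opening: 0.232
```

```bash
python3 - <<'E'
from h import *
delta(rt(-190,-12,37),YAW+np.pi/2)
for n in ['scene','top','wrist']:
    c,p,d=grab(n,n+'3.png'); np.save(f'pics/{n}3_cloud.npy',cloud(c,d))
p=cv2.imread('pics/top3.png'); cv2.imwrite('pics/top3c.png',cv2.resize(p[115:280,165:365],None,fx=3.6,fy=3.6,interpolation=cv2.INTER_CUBIC))
p=cv2.imread('pics/scene3.png'); cv2.imwrite('pics/scene3c.png',cv2.resize(p[100:260,150:400],None,fx=3,fy=3,interpolation=cv2.INTER_CUBIC))
E
```

```text
t 5.0 pos [494.4  54.3  61.9] rot [-1.5701e+00 -1.0000e-04  1.7051e+00] F [ 1.85  0.54 -1.32] open 0.232
delta tool cm [ 0.14  2.49 -0.09] rows>= 0.5980802068998926
rotvec tool [-0.0007 -0.0017  0.0001]
rot [ 0.8292538  -0.00188411 -0.42813748]
rot [ 0.14271105  0.01569491 -1.54417166]
rot [-2.42797458e-01 -7.45969815e-04  1.70674577e+00]
```

View pics/top3c.png

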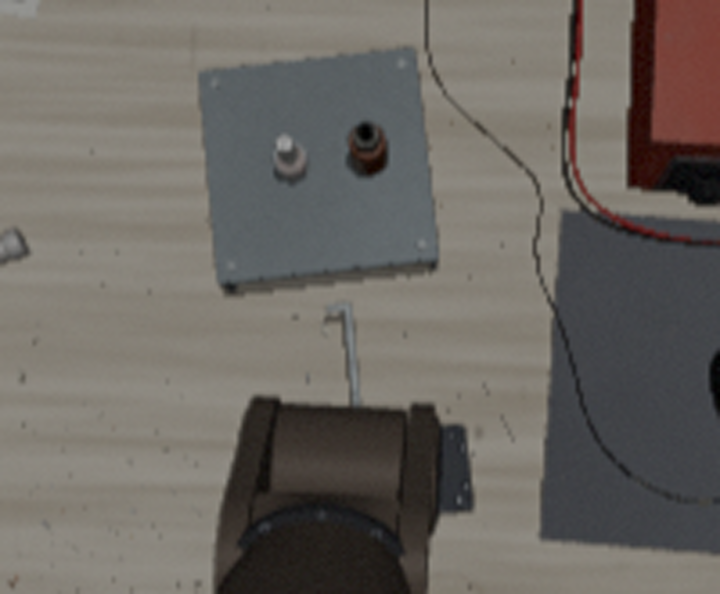

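View pics/scene3c.png

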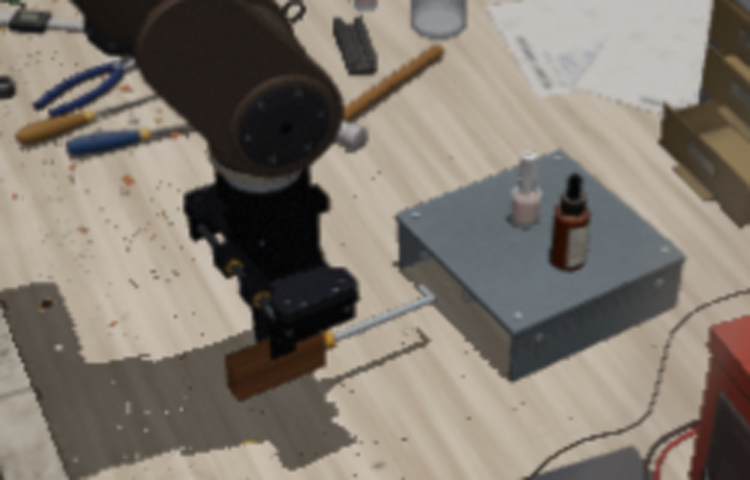

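View pics/wrist3.png

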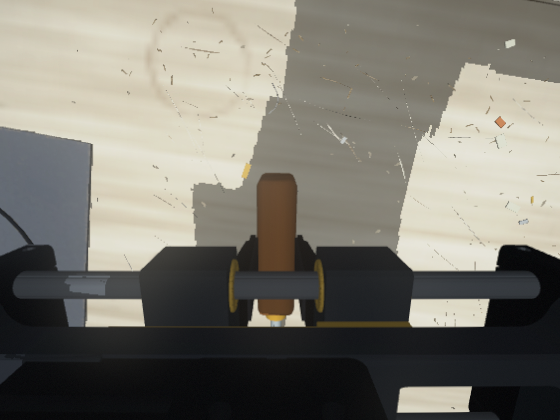

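```bash
python3 - <<'E'
from h import *
for n in ['top','scene']:
    C=np.load(f'pics/{n}3_cloud.npy'); q=inr(C); z=C[...,2]
    m=(q[...,0]>-120)&(q[...,0]<-5)&(abs(q[...,1])<40)&(z>35)&(z<85)
    A=np.c_[q[m],z[m]]; A=A[np.argsort(A[:,0])]; print(n,m.sum())
    for lo in range(-120,0,15):
        b=A[(A[:,0]>=lo)&(A[:,0]<lo+15)]
        if len(b): print(lo,len(b),np.median(b,0).round(1),b.min(0).round(1),b.max(0).round(1))
    m=(z>60)&(z<75)&(q[...,0]>-20)&(q[...,0]<220)&(abs(q[...,1])<120)
    r=cv2.minAreaRect(q[m].astype(np.float32)); print(r,q[m].min(0),q[m].max(0))
E
```

```text
top 79
-120 10 [-111.7  -13.4   62.3] [-118.9  -15.5   58.4] [-105.   -11.    68.6]
-105 13 [-98.5 -13.   62.4] [-104.7  -16.7   54.9] [-92.   -9.1  65.5]
-90 10 [-82.9 -13.1  62.4] [-89.6 -15.5  60. ] [-75.9 -10.7  65.5]
-75 15 [-66.3 -13.1  61.6] [-73.6 -17.   57.6] [-60.2  -9.2  66.7]
-60 9 [-53.5 -14.1  62.4] [-57.1 -17.3  59. ] [-47.5 -10.9  65.9]
-45 18 [-33.8 -12.4  61.7] [-44.1 -16.6  57.1] [-30.3   5.8  66.7]
-30 4 [-29.5  -5.7  61.9] [-30.  -13.9  59. ] [-27.3   2.3  65.7]
((100.28089904785156, 0.26699066162109375), (200.82449340820312, 200.49655151367188), 0.021781347692012787) [  -0.11246696 -100.00220706] [200.73012775 100.53129579]
scene 102
-120 17 [-111.4  -16.6   59.6] [-119.5  -21.6   54.6] [-105.7  -13.5   63.4]
-105 13 [-96.  -16.7  59.3] [-102.4  -20.6   52.5] [-90.5 -13.3  62.5]
-90 16 [-82.8 -17.4  59.3] [-90.  -24.9  55.1] [-76.4 -13.1  64.9]
-75 16 [-67.2 -17.8  58.8] [-73.8 -21.   52.6] [-60.7 -12.1  62.9]
-60 15 [-53.1 -17.9  59.8] [-59.1 -22.6  55.7] [-46.2 -14.2  63.8]
-45 23 [-34.7 -13.5  58.7] [-44.6 -20.8  52.2] [-30.3   0.5  67.9]
-30 2 [-28.3  -5.6  56.7] [-28.4 -13.   56.6] [-28.2   1.8  56.7]
((98.59046173095703, -2.0783157348632812), (206.7161407470703, 205.0393524169922), 89.5722427368164) [  -3.41422839 -105.68338504] [201.57411408 101.62262838]
```

Call:
move_arm([
  {"tx":0,"ty":1,"tz":0,"rx":0,"ry":0,"rz":0,"grip":0},
  {"tx":0,"ty":1,"tz":0,"rx":0,"ry":0,"rz":0,"grip":0},
  {"tx":0,"ty":0.5,"tz":0,"rx":0,"ry":0,"rz":0,"grip":0},
  {"tx":0,"ty":0,"tz":-1,"rx":0,"ry":0,"rz":0,"grip":0},
  {"tx":0,"ty":0,"tz":-1,"rx":0,"ry":0,"rz":0,"grip":0},
  {"tx":0,"ty":0,"tz":-1,"rx":0,"ry":0,"rz":0,"grip":0},
  {"tx":0,"ty":0,"tz":-0.5,"rx":0,"ry":0,"rz":0,"grip":0},
  {"tx":0,"ty":0,"tz":-0.5,"rx":0,"ry":0,"rz":0,"grip":0},
  {"tx":0,"ty":0,"tz":0,"rx":0,"ry":0,"rz":0,"grip":0},
  {"tx":0,"ty":0,"tz":0,"rx":0,"ry":0,"rz":0,"grip":0},
])

```text
t: 5.98
eef_pos: [534.0, 61.4, 37.3]
tcp_rot: [-1.571, -0.0, 1.707]
ft_force: [-0.4, -0.8, -1.4]
opening: 0.237
```

```bash
cat >> h.py <<'E'
def st():
    s=env.state(); print('t',round(s['t'],2),'tcp riser',inr(s['eef_pos']).round(2),'z',s['eef_pos'][2].round(2),'Friser x,y',(s['ft_force'][:2]@np.c_[ux,uy]).round(2),'Fz',s['ft_force'][2].round(2),'yaw',s['tcp_rot'][2].round(4))
E
python3 - <<'E'
from h import *
st()
E
```

```text
t 5.98 tcp riser [-150.73  -11.74] z 37.34 Friser x,y [-0.48 -0.71] Fz -1.4 yaw 1.707
```

Call:
move_arm([
  {"tx":0,"ty":0,"tz":-0.2,"rx":0,"ry":0,"rz":0,"grip":0},
  {"tx":0,"ty":0,"tz":-0.2,"rx":0,"ry":0,"rz":0,"grip":0},
  {"tx":0,"ty":0,"tz":-0.2,"rx":0,"ry":0,"rz":0,"grip":0},
  {"tx":0,"ty":0,"tz":0,"rx":0,"ry":0,"rz":0,"grip":0},
])

```text
t: 6.32
eef_pos: [539.8, 62.2, 37.3]
tcp_rot: [-1.57, -0.0, 1.707]
ft_force: [-2.6, -0.9, -0.9]
opening: 0.235
```

Call:
move_arm([
  {"tx":0,"ty":0,"tz":-0.05,"rx":0,"ry":0,"rz":0,"grip":0},
  {"tx":0,"ty":0,"tz":-0.05,"rx":0,"ry":0,"rz":0,"grip":0},
  {"tx":0,"ty":0,"tz":0,"rx":0,"ry":0,"rz":0,"grip":0},
])

```text
t: 6.57
eef_pos: [540.9, 62.3, 37.3]
tcp_rot: [-1.571, -0.0, 1.707]
ft_force: [-2.5, -0.5, -0.9]
opening: 0.238
```

Call:
move_arm([
  {"tx":0,"ty":0,"tz":-0.05,"rx":0,"ry":0,"rz":0,"grip":0},
  {"tx":0,"ty":0,"tz":-0.05,"rx":0,"ry":0,"rz":0,"grip":0},
  {"tx":0,"ty":0,"tz":0,"rx":0,"ry":0,"rz":0,"grip":0},
])

```text
t: 6.82
eef_pos: [542.1, 62.5, 37.4]
tcp_rot: [-1.571, -0.0, 1.707]
ft_force: [-1.8, -0.9, -1.6]
opening: 0.234
```

Call:
move_arm([
  {"tx":0,"ty":0,"tz":0,"rx":0,"ry":0,"rz":0,"grip":0},
])

```text
t: 6.9
eef_pos: [542.0, 62.5, 37.3]
tcp_rot: [-1.571, -0.0, 1.707]
ft_force: [-2.2, -1.0, -1.8]
opening: 0.235
```

Call:
move_arm([
  {"tx":0,"ty":0,"tz":0,"rx":0,"ry":0,"rz":0,"grip":0},
])

```text
t: 6.98
eef_pos: [542.0, 62.5, 37.3]
tcp_rot: [-1.571, -0.0, 1.707]
ft_force: [-3.0, -0.3, -1.0]
opening: 0.233
```

Call:
move_arm([
  {"tx":0,"ty":0,"tz":-0.05,"rx":0,"ry":0,"rz":0,"grip":0},
  {"tx":0,"ty":0,"tz":-0.05,"rx":0,"ry":0,"rz":0,"grip":0},
  {"tx":0,"ty":0,"tz":0,"rx":0,"ry":0,"rz":0,"grip":0},
])

```text
t: 7.23
eef_pos: [543.1, 62.6, 37.3]
tcp_rot: [-1.571, -0.0, 1.707]
ft_force: [-3.4, -0.5, -2.2]
opening: 0.235
```

Call:
move_arm([
  {"tx":0,"ty":0,"tz":0.1,"rx":0,"ry":0,"rz":0,"grip":0},
  {"tx":0,"ty":0,"tz":0,"rx":0,"ry":0,"rz":0,"grip":0},
  {"tx":0,"ty":0,"tz":0,"rx":0,"ry":0,"rz":0,"grip":0},
])

```text
t: 7.48
eef_pos: [542.4, 62.5, 37.5]
tcp_rot: [-1.572, 0.0, 1.707]
ft_force: [0.8, -0.0, -2.0]
opening: 0.23
```

Call:
move_arm([
  {"tx":0,"ty":0,"tz":0.2,"rx":0,"ry":0,"rz":0,"grip":0},
  {"tx":0,"ty":0,"tz":0.2,"rx":0,"ry":0,"rz":0,"grip":0},
  {"tx":0,"ty":0,"tz":0,"rx":0,"ry":0,"rz":0,"grip":0},
])

```text
t: 7.73
eef_pos: [537.6, 61.9, 37.3]
tcp_rot: [-1.571, -0.0, 1.707]
ft_force: [0.5, 0.2, -1.4]
opening: 0.231
```

Call:
move_arm([
  {"tx":0,"ty":0,"tz":0.2,"rx":0,"ry":0,"rz":0,"grip":0},
  {"tx":0,"ty":0,"tz":0.2,"rx":0,"ry":0,"rz":0,"grip":0},
  {"tx":0,"ty":0,"tz":0,"rx":0,"ry":0,"rz":0,"grip":0},
])

```text
t: 7.98
eef_pos: [533.6, 61.3, 37.3]
tcp_rot: [-1.571, -0.0, 1.707]
ft_force: [0.3, -0.8, -1.0]
opening: 0.23
```

```bash
python3 - <<'E'
from h import *
st()
c,p,d=grab('wrist','wrist4.png')
a=cv2.imread('pics/wrist3.png'); cv2.imwrite('pics/cmp.png',np.hstack([a[150:340,200:360],p[150:340,200:360]]).repeat(2,0).repeat(2,1))
c,p,d=grab('top','top4.png'); C=cloud(c,d); q=inr(C); z=C[...,2]
m=(q[...,0]>-120)&(q[...,0]<-5)&(abs(q[...,1])<40)&(z>15)&(z<60)
A=np.c_[q[m],z[m]]
for lo in range(-105,0,15):
        b=A[(A[:,0]>=lo)&(A[:,0]<lo+15)]
        if len(b): print(lo,len(b),np.median(b,0).round(1))
E
```

```text
t 7.98 tcp riser [-151.13  -11.72] z 37.31 Friser x,y [ 0.21 -0.81] Fz -0.99 yaw 1.707
rot [ 0.14271105  0.01569491 -1.54417166]
-75 7 [-63.2 -12.4  37.7]
-60 11 [-53.2 -12.7  36.7]
-45 10 [-36.2 -13.   37.9]
-30 13 [-23.4 -12.8  37.6]
-15 6 [-10.4 -12.5  38.8]
```

View pics/cmp.png

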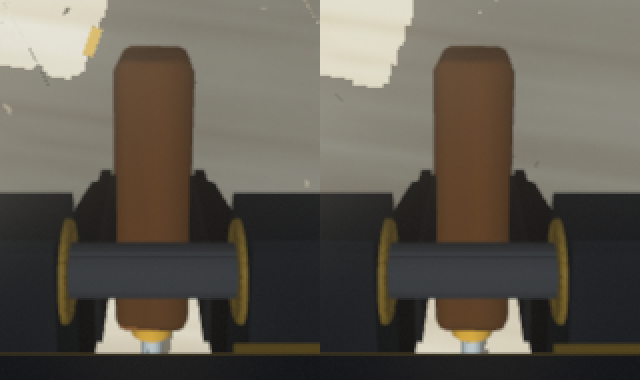

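Call:
move_arm([
  {"tx":0,"ty":0,"tz":-0.2,"rx":0,"ry":0,"rz":0,"grip":0},
  {"tx":0,"ty":0,"tz":-0.2,"rx":0,"ry":0,"rz":0,"grip":0},
  {"tx":0,"ty":0,"tz":-0.2,"rx":0,"ry":0,"rz":0,"grip":0},
  {"tx":0,"ty":0,"tz":0,"rx":0,"ry":0,"rz":0,"grip":0},
])

```text
t: 8.42
eef_pos: [540.6, 62.2, 37.3]
tcp_rot: [-1.571, -0.0, 1.707]
ft_force: [-0.6, -0.0, -2.4]
opening: 0.233
```

Call:
move_arm([
  {"tx":0,"ty":0,"tz":-0.05,"rx":0,"ry":0,"rz":0,"grip":0},
  {"tx":0,"ty":0,"tz":-0.05,"rx":0,"ry":0,"rz":0,"grip":0},
  {"tx":0,"ty":0,"tz":0,"rx":0,"ry":0,"rz":0,"grip":0},
])

```text
t: 8.67
eef_pos: [541.0, 62.3, 37.3]
tcp_rot: [-1.571, -0.0, 1.707]
ft_force: [0.5, 0.3, -2.0]
opening: 0.233
```

Call:
move_arm([
  {"tx":0,"ty":0,"tz":-0.05,"rx":0,"ry":0,"rz":0,"grip":0},
  {"tx":0,"ty":0,"tz":-0.05,"rx":0,"ry":0,"rz":0,"grip":0},
  {"tx":0,"ty":0,"tz":0,"rx":0,"ry":0,"rz":0,"grip":0},
])

```text
t: 8.92
eef_pos: [542.1, 62.5, 37.3]
tcp_rot: [-1.571, -0.0, 1.707]
ft_force: [-0.3, 1.0, -1.6]
opening: 0.235
```

Call:
move_arm([
  {"tx":0,"ty":0,"tz":-0.05,"rx":0,"ry":0,"rz":0,"grip":0},
  {"tx":0,"ty":0,"tz":-0.05,"rx":0,"ry":0,"rz":0,"grip":0},
  {"tx":0,"ty":0,"tz":0,"rx":0,"ry":0,"rz":0,"grip":0},
])

```text
t: 9.17
eef_pos: [542.8, 62.6, 37.3]
tcp_rot: [-1.57, -0.0, 1.707]
ft_force: [-0.3, 0.3, -1.1]
opening: 0.234
```

Call:
move_arm([
  {"tx":0,"ty":0,"tz":-0.05,"rx":0,"ry":0,"rz":0,"grip":0},
  {"tx":0,"ty":0,"tz":0,"rx":0,"ry":0,"rz":0,"grip":0},
  {"tx":0,"ty":0,"tz":0,"rx":0,"ry":0,"rz":0,"grip":0},
])

```text
t: 9.42
eef_pos: [543.0, 62.6, 37.2]
tcp_rot: [-1.57, -0.0, 1.707]
ft_force: [-2.5, -0.6, -1.5]
opening: 0.231
```

Call:
move_arm([
  {"tx":0,"ty":0,"tz":-0.05,"rx":0,"ry":0,"rz":0,"grip":0},
  {"tx":0,"ty":0,"tz":0,"rx":0,"ry":0,"rz":0,"grip":0},
  {"tx":0,"ty":0,"tz":0,"rx":0,"ry":0,"rz":0,"grip":0},
])

```text
t: 9.67
eef_pos: [543.8, 62.7, 37.3]
tcp_rot: [-1.571, -0.0, 1.707]
ft_force: [-3.3, -0.4, -1.2]
opening: 0.237
```

```bash
python3 - <<'E'
from h import *
st()
E
```

```text
t 9.67 tcp riser [-140.82  -11.76] z 37.27 Friser x,y [-3.36  0.08] Fz -1.19 yaw 1.707
```

Call:
move_arm([
  {"tx":0,"ty":0,"tz":0.25,"rx":0,"ry":0,"rz":0,"grip":0},
  {"tx":0,"ty":0,"tz":0.25,"rx":0,"ry":0,"rz":0,"grip":0},
  {"tx":-0.5,"ty":0,"tz":0,"rx":0,"ry":0,"rz":0,"grip":0},
  {"tx":-0.5,"ty":0,"tz":0,"rx":0,"ry":0,"rz":0,"grip":0},
  {"tx":-0.5,"ty":0,"tz":0,"rx":0,"ry":0,"rz":0,"grip":0},
  {"tx":-0.5,"ty":0,"tz":0,"rx":0,"ry":0,"rz":0,"grip":0},
  {"tx":-0.2,"ty":0,"tz":0,"rx":0,"ry":0,"rz":0,"grip":0},
  {"tx":0,"ty":0,"tz":0,"rx":0,"ry":0,"rz":0,"grip":0},
  {"tx":0,"ty":0,"tz":0,"rx":0,"ry":0,"rz":0,"grip":0},
])

```text
t: 10.42
eef_pos: [542.0, 40.0, 37.3]
tcp_rot: [-1.571, -0.0, 1.706]
ft_force: [-0.1, 1.0, -1.4]
opening: 0.236
```

```bash
python3 - <<'E'
from h import *
st();delta(rt(-121.3,-33.8,37.2))
E
```

```text
t 10.42 tcp riser [-145.67  -33.97] z 37.31 Friser x,y [-0.01  1.03] Fz -1.36 yaw 1.7065
t 10.4167 pos [542.   40.   37.3] rot [-1.5709e+00 -1.0000e-04  1.7065e+00] F [-0.15  1.02 -1.36] open 0.236
delta tool cm [ 0.02  0.01 -2.44] rows>= 0.5844838533603925
```

Call:
move_arm([
  {"tx":0,"ty":0,"tz":-0.3,"rx":0,"ry":0,"rz":0,"grip":0},
  {"tx":0,"ty":0,"tz":-0.3,"rx":0,"ry":0,"rz":0,"grip":0},
  {"tx":0,"ty":0,"tz":-0.3,"rx":0,"ry":0,"rz":0,"grip":0},
  {"tx":0,"ty":0,"tz":0,"rx":0,"ry":0,"rz":0,"grip":0},
])

```text
t: 10.75
eef_pos: [551.6, 41.7, 37.3]
tcp_rot: [-1.571, -0.0, 1.707]
ft_force: [-0.4, 0.1, -1.5]
opening: 0.236
```

Call:
move_arm([
  {"tx":0,"ty":0,"tz":-0.3,"rx":0,"ry":0,"rz":0,"grip":0},
  {"tx":0,"ty":0,"tz":-0.3,"rx":0,"ry":0,"rz":0,"grip":0},
  {"tx":0,"ty":0,"tz":-0.3,"rx":0,"ry":0,"rz":0,"grip":0},
  {"tx":0,"ty":0,"tz":-0.3,"rx":0,"ry":0,"rz":0,"grip":0},
  {"tx":0,"ty":0,"tz":-0.3,"rx":0,"ry":0,"rz":0,"grip":0},
  {"tx":0,"ty":0,"tz":0,"rx":0,"ry":0,"rz":0,"grip":0},
  {"tx":0,"ty":0,"tz":0,"rx":0,"ry":0,"rz":0,"grip":0},
])

```text
t: 11.33
eef_pos: [565.8, 43.5, 37.3]
tcp_rot: [-1.571, -0.0, 1.707]
ft_force: [0.2, 0.6, -1.2]
opening: 0.237
```

```bash
python3 - <<'E'
from h import *
st();delta(rt(-121.3,-9,37.2))
E
```

```text
t 11.33 tcp riser [-121.64  -33.74] z 37.27 Friser x,y [0.3  0.56] Fz -1.21 yaw 1.7071
t 11.3333 pos [565.8  43.5  37.3] rot [-1.5708e+00 -1.0000e-04  1.7071e+00] F [ 0.22  0.6  -1.21] open 0.237
delta tool cm [ 2.47  0.01 -0.03] rows>= 0.5932458274903574
```

Call:
move_arm([
  {"tx":0.3,"ty":0,"tz":0,"rx":0,"ry":0,"rz":0,"grip":0},
  {"tx":0.3,"ty":0,"tz":0,"rx":0,"ry":0,"rz":0,"grip":0},
  {"tx":0.2,"ty":0,"tz":0,"rx":0,"ry":0,"rz":0,"grip":0},
  {"tx":0,"ty":0,"tz":0,"rx":0,"ry":0,"rz":0,"grip":0},
])

```text
t: 11.67
eef_pos: [564.5, 51.9, 37.4]
tcp_rot: [-1.571, -0.0, 1.707]
ft_force: [-0.2, 0.6, -1.0]
opening: 0.239
```

Call:
move_arm([
  {"tx":0.1,"ty":0,"tz":0,"rx":0,"ry":0,"rz":0,"grip":0},
  {"tx":0.1,"ty":0,"tz":0,"rx":0,"ry":0,"rz":0,"grip":0},
  {"tx":0,"ty":0,"tz":0,"rx":0,"ry":0,"rz":0,"grip":0},
])

```text
t: 11.92
eef_pos: [564.4, 53.6, 37.3]
tcp_rot: [-1.571, -0.0, 1.707]
ft_force: [-0.4, 0.2, -1.7]
opening: 0.234
```

Call:
move_arm([
  {"tx":0.1,"ty":0,"tz":0,"rx":0,"ry":0,"rz":0,"grip":0},
  {"tx":0.05,"ty":0,"tz":0,"rx":0,"ry":0,"rz":0,"grip":0},
  {"tx":0,"ty":0,"tz":0,"rx":0,"ry":0,"rz":0,"grip":0},
])

```text
t: 12.17
eef_pos: [564.2, 55.0, 37.3]
tcp_rot: [-1.571, -0.0, 1.707]
ft_force: [0.3, 0.2, -2.2]
opening: 0.236
```

Call:
move_arm([
  {"tx":0.1,"ty":0,"tz":0,"rx":0,"ry":0,"rz":0,"grip":0},
  {"tx":0.05,"ty":0,"tz":0,"rx":0,"ry":0,"rz":0,"grip":0},
  {"tx":0,"ty":0,"tz":0,"rx":0,"ry":0,"rz":0,"grip":0},
])

```text
t: 12.42
eef_pos: [564.0, 56.5, 37.3]
tcp_rot: [-1.571, -0.0, 1.707]
ft_force: [0.4, 0.5, -1.1]
opening: 0.231
```

Call:
move_arm([
  {"tx":0.1,"ty":0,"tz":0,"rx":0,"ry":0,"rz":0,"grip":0},
  {"tx":0.1,"ty":0,"tz":0,"rx":0,"ry":0,"rz":0,"grip":0},
  {"tx":0,"ty":0,"tz":0,"rx":0,"ry":0,"rz":0,"grip":0},
])

```text
t: 12.67
eef_pos: [563.7, 58.5, 37.3]
tcp_rot: [-1.571, -0.0, 1.707]
ft_force: [0.1, -0.3, -1.8]
opening: 0.237
```

Call:
move_arm([
  {"tx":0.1,"ty":0,"tz":0,"rx":0,"ry":0,"rz":0,"grip":0},
  {"tx":0.1,"ty":0,"tz":0,"rx":0,"ry":0,"rz":0,"grip":0},
  {"tx":0,"ty":0,"tz":0,"rx":0,"ry":0,"rz":0,"grip":0},
])

```text
t: 12.92
eef_pos: [563.4, 60.5, 37.3]
tcp_rot: [-1.571, -0.0, 1.707]
ft_force: [0.5, 0.0, -2.1]
opening: 0.233
```

Call:
move_arm([
  {"tx":0.2,"ty":0,"tz":0,"rx":0,"ry":0,"rz":0,"grip":0},
  {"tx":0.2,"ty":0,"tz":0,"rx":0,"ry":0,"rz":0,"grip":0},
  {"tx":0,"ty":0,"tz":0,"rx":0,"ry":0,"rz":0,"grip":0},
])

```text
t: 13.17
eef_pos: [562.8, 64.6, 37.3]
tcp_rot: [-1.571, -0.0, 1.707]
ft_force: [0.9, -0.7, -1.3]
opening: 0.238
```

Call:
move_arm([
  {"tx":0.1,"ty":0,"tz":0,"rx":0,"ry":0,"rz":0,"grip":0},
  {"tx":0.1,"ty":0,"tz":0,"rx":0,"ry":0,"rz":0,"grip":0},
  {"tx":0,"ty":0,"tz":0,"rx":0,"ry":0,"rz":0,"grip":0},
])

```text
t: 13.42
eef_pos: [562.6, 66.5, 37.4]
tcp_rot: [-1.571, -0.0, 1.707]
ft_force: [-0.3, 0.1, -0.7]
opening: 0.235
```

Call:
move_arm([
  {"tx":0,"ty":0,"tz":0.2,"rx":0,"ry":0,"rz":0,"grip":0},
  {"tx":0,"ty":0,"tz":0.2,"rx":0,"ry":0,"rz":0,"grip":0},
  {"tx":0,"ty":0,"tz":0,"rx":0,"ry":0,"rz":0,"grip":0},
])

```text
t: 13.67
eef_pos: [558.2, 65.7, 37.3]
tcp_rot: [-1.57, -0.0, 1.707]
ft_force: [0.3, 0.1, -0.6]
opening: 0.235
```

```bash
python3 - <<'E'
from h import *
st()
E
```

```text
t 13.67 tcp riser [-126.22  -10.76] z 37.31 Friser x,y [0.33 0.09] Fz -0.55 yaw 1.7069
```

Call:
move_arm([
  {"tx":0,"ty":0,"tz":0.1,"rx":0,"ry":0,"rz":0,"grip":0},
  {"tx":0,"ty":0,"tz":0.1,"rx":0,"ry":0,"rz":0,"grip":0},
  {"tx":0,"ty":0,"tz":0.05,"rx":0,"ry":0,"rz":0,"grip":0},
  {"tx":0,"ty":0,"tz":0,"rx":0,"ry":0,"rz":0,"grip":0},
])

```text
t: 14.0
eef_pos: [556.1, 65.4, 37.4]
tcp_rot: [-1.571, -0.0, 1.707]
ft_force: [0.4, 1.5, -0.7]
opening: 0.233
```

Call:
move_arm([
  {"tx":0,"ty":0,"tz":0.1,"rx":0,"ry":0,"rz":0,"grip":0},
  {"tx":0,"ty":0,"tz":0.1,"rx":0,"ry":0,"rz":0,"grip":0},
  {"tx":0,"ty":0,"tz":0.1,"rx":0,"ry":0,"rz":0,"grip":0},
  {"tx":0,"ty":0,"tz":0.1,"rx":0,"ry":0,"rz":0,"grip":0},
  {"tx":0,"ty":0,"tz":0.1,"rx":0,"ry":0,"rz":0,"grip":0},
])

```text
t: 14.42
eef_pos: [551.4, 64.7, 37.4]
tcp_rot: [-1.571, -0.0, 1.707]
ft_force: [3.0, 0.4, -2.0]
opening: 0.231
```

Call:
move_arm([
  {"tx":0,"ty":0,"tz":0.15,"rx":0,"ry":0,"rz":0,"grip":0},
  {"tx":0,"ty":0,"tz":0.2,"rx":0,"ry":0,"rz":0,"grip":0},
  {"tx":0,"ty":0,"tz":0.25,"rx":0,"ry":0,"rz":0,"grip":0},
  {"tx":0,"ty":0,"tz":0.25,"rx":0,"ry":0,"rz":0,"grip":0},
  {"tx":0,"ty":0,"tz":0.25,"rx":0,"ry":0,"rz":0,"grip":0},
  {"tx":0,"ty":0,"tz":0.25,"rx":0,"ry":0,"rz":0,"grip":0},
  {"tx":0,"ty":0,"tz":0.25,"rx":0,"ry":0,"rz":0,"grip":0},
  {"tx":0,"ty":0,"tz":0.25,"rx":0,"ry":0,"rz":0,"grip":0},
  {"tx":0,"ty":0,"tz":0.25,"rx":0,"ry":0,"rz":0,"grip":0},
  {"tx":0,"ty":0,"tz":0.25,"rx":0,"ry":0,"rz":0,"grip":0},
])

```text
t: 15.25
eef_pos: [527.7, 61.5, 37.3]
tcp_rot: [-1.571, -0.0, 1.707]
ft_force: [2.9, 0.9, -2.2]
opening: 0.233
```

Call:
move_arm([
  {"tx":0,"ty":0,"tz":0.25,"rx":0,"ry":0,"rz":0,"grip":0},
  {"tx":0,"ty":0,"tz":0.25,"rx":0,"ry":0,"rz":0,"grip":0},
  {"tx":0,"ty":0,"tz":0.25,"rx":0,"ry":0,"rz":0,"grip":0},
  {"tx":0,"ty":0,"tz":0.25,"rx":0,"ry":0,"rz":0,"grip":0},
  {"tx":0,"ty":0,"tz":0.25,"rx":0,"ry":0,"rz":0,"grip":0},
  {"tx":0,"ty":0,"tz":0.25,"rx":0,"ry":0,"rz":0,"grip":0},
  {"tx":0,"ty":0,"tz":0.25,"rx":0,"ry":0,"rz":0,"grip":0},
  {"tx":0,"ty":0,"tz":0.25,"rx":0,"ry":0,"rz":0,"grip":0},
  {"tx":0,"ty":0,"tz":0.25,"rx":0,"ry":0,"rz":0,"grip":0},
  {"tx":0,"ty":0,"tz":0.25,"rx":0,"ry":0,"rz":0,"grip":0},
])

```text
t: 16.08
eef_pos: [502.9, 58.1, 37.4]
tcp_rot: [-1.571, -0.0, 1.707]
ft_force: [3.6, 0.6, -1.3]
opening: 0.233
```

Call:
move_arm([
  {"tx":0,"ty":0,"tz":0.25,"rx":0,"ry":0,"rz":0,"grip":0},
  {"tx":0,"ty":0,"tz":0.25,"rx":0,"ry":0,"rz":0,"grip":0},
  {"tx":0,"ty":0,"tz":0.25,"rx":0,"ry":0,"rz":0,"grip":0},
  {"tx":0,"ty":0,"tz":0.25,"rx":0,"ry":0,"rz":0,"grip":0},
  {"tx":0,"ty":0,"tz":0.25,"rx":0,"ry":0,"rz":0,"grip":0},
  {"tx":0,"ty":0,"tz":0.25,"rx":0,"ry":0,"rz":0,"grip":0},
  {"tx":0,"ty":0,"tz":0.25,"rx":0,"ry":0,"rz":0,"grip":0},
  {"tx":0,"ty":0,"tz":0.25,"rx":0,"ry":0,"rz":0,"grip":0},
  {"tx":0,"ty":0,"tz":0.25,"rx":0,"ry":0,"rz":0,"grip":0},
  {"tx":0,"ty":0,"tz":0.25,"rx":0,"ry":0,"rz":0,"grip":0},
])

```text
t: 16.92
eef_pos: [478.2, 54.7, 37.3]
tcp_rot: [-1.571, -0.0, 1.707]
ft_force: [2.6, -0.0, -1.7]
opening: 0.232
```

```bash
python3 - <<'E'
from h import *
st()
for n in ['top','scene']:
    c,p,d=grab(n,n+'5.png'); np.save(f'pics/{n}5_cloud.npy',cloud(c,d))
p=cv2.imread('pics/top5.png'); cv2.imwrite('pics/top5c.png',cv2.resize(p[115:280,165:365],None,fx=3.6,fy=3.6,interpolation=cv2.INTER_CUBIC))
p=cv2.imread('pics/scene5.png'); cv2.imwrite('pics/scene5c.png',cv2.resize(p[100:260,150:400],None,fx=3,fy=3,interpolation=cv2.INTER_CUBIC))
E
```

```text
t 16.92 tcp riser [-206.94  -10.76] z 37.35 Friser x,y [ 2.58 -0.37] Fz -1.68 yaw 1.707
rot [ 0.14271105  0.01569491 -1.54417166]
rot [ 0.8292538  -0.00188411 -0.42813748]
```

View pics/top5c.png

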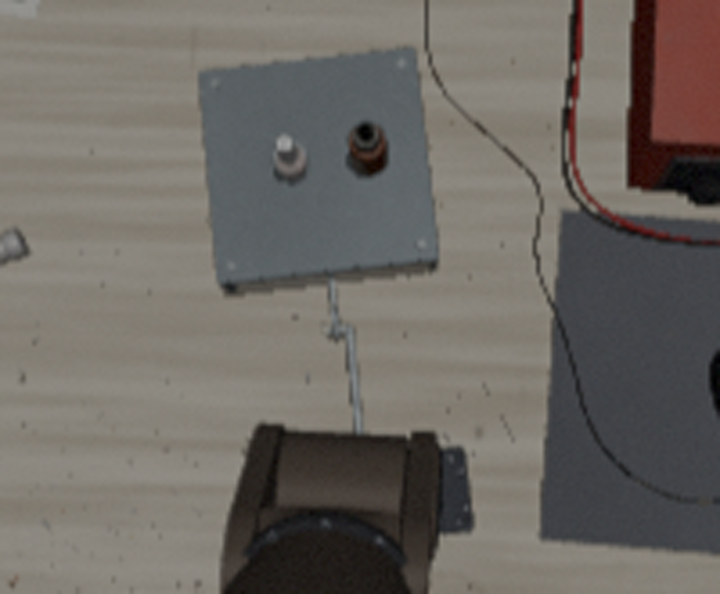

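View pics/scene5c.png

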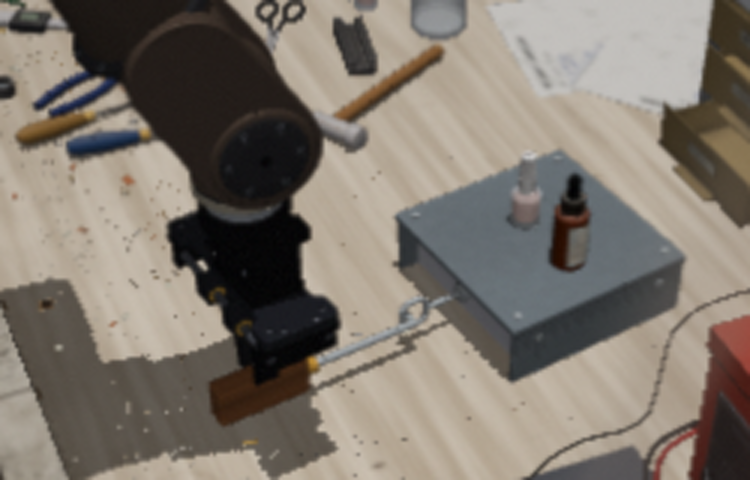

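Call:
move_arm([
  {"tx":0,"ty":0,"tz":0.2,"rx":0,"ry":0,"rz":0,"grip":0},
  {"tx":0,"ty":0,"tz":0.25,"rx":0,"ry":0,"rz":0,"grip":0},
  {"tx":0,"ty":0,"tz":0.25,"rx":0,"ry":0,"rz":0,"grip":0},
  {"tx":0,"ty":0,"tz":0.25,"rx":0,"ry":0,"rz":0,"grip":0},
  {"tx":0,"ty":0,"tz":0.25,"rx":0,"ry":0,"rz":0,"grip":0},
  {"tx":0,"ty":0,"tz":0.25,"rx":0,"ry":0,"rz":0,"grip":0},
  {"tx":0,"ty":0,"tz":0.25,"rx":0,"ry":0,"rz":0,"grip":0},
  {"tx":0,"ty":0,"tz":0.25,"rx":0,"ry":0,"rz":0,"grip":0},
  {"tx":0,"ty":0,"tz":0.25,"rx":0,"ry":0,"rz":0,"grip":0},
  {"tx":0,"ty":0,"tz":0.25,"rx":0,"ry":0,"rz":0,"grip":0},
])

```text
t: 17.85
eef_pos: [453.9, 51.4, 37.3]
tcp_rot: [-1.571, -0.0, 1.707]
ft_force: [3.8, 1.5, -2.2]
opening: 0.231
```

Call:
move_arm([
  {"tx":0,"ty":0,"tz":0.2,"rx":0,"ry":0,"rz":0,"grip":0},
  {"tx":0,"ty":0,"tz":0.2,"rx":0,"ry":0,"rz":0,"grip":0},
  {"tx":0,"ty":0,"tz":0.2,"rx":0,"ry":0,"rz":0,"grip":0},
  {"tx":0,"ty":0,"tz":0.1,"rx":0,"ry":0,"rz":0,"grip":0},
  {"tx":0,"ty":0,"tz":0.1,"rx":0,"ry":0,"rz":0,"grip":0},
])

```text
t: 18.27
eef_pos: [446.1, 50.3, 37.3]
tcp_rot: [-1.571, -0.0, 1.707]
ft_force: [4.2, 0.6, -1.9]
opening: 0.236
```

```bash
python3 - <<'E'
from h import *
st()
c,p,d=grab('top','top6.png'); C=cloud(c,d)
cv2.imwrite('pics/top6c.png',cv2.resize(p[165:265,200:320],None,fx=6,fy=6,interpolation=cv2.INTER_CUBIC))
q=inr(C); z=C[...,2]
m=(abs(q[...,1])<75)&(abs(q[...,1])>25)&(q[...,0]>-40)&(q[...,0]<-1)&(z>15)&(z<64)
print(m.sum()); 
for lo in range(-30,0,3):
    b=m&(q[...,0]>=lo)&(q[...,0]<lo+3)
    if b.sum(): print(lo,b.sum(),np.median(z[b]).round(1))
E
```

```text
t 18.27 tcp riser [-239.34  -10.77] z 37.34 Friser x,y [ 4.28 -0.03] Fz -1.93 yaw 1.707
rot [ 0.14271105  0.01569491 -1.54417166]
124
-18 10 43.3
-15 75 41.1
-12 13 52.8
-9 2 45.1
-6 10 17.6
-3 14 19.1
```

View pics/top6c.png

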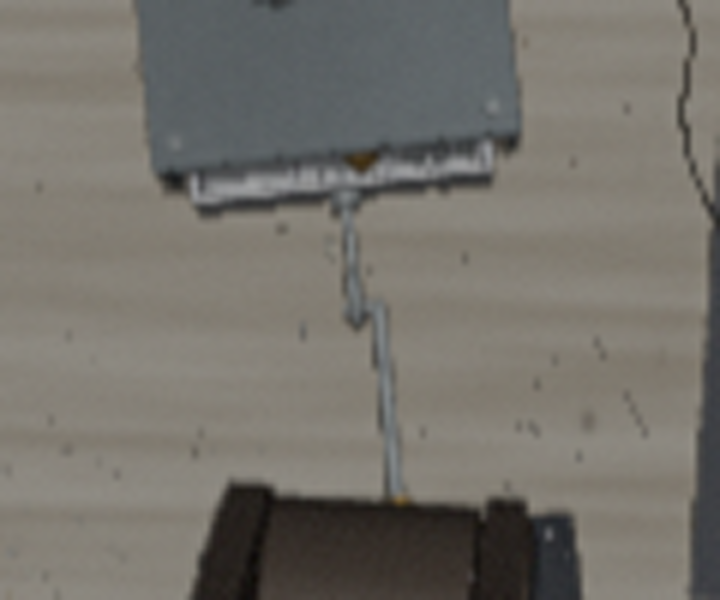

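Call:
move_arm([
  {"tx":0,"ty":0,"tz":0.05,"rx":0,"ry":0,"rz":0,"grip":0},
  {"tx":0,"ty":0,"tz":0.1,"rx":0,"ry":0,"rz":0,"grip":0},
  {"tx":0,"ty":0,"tz":0.1,"rx":0,"ry":0,"rz":0,"grip":0},
  {"tx":0,"ty":0,"tz":0.05,"rx":0,"ry":0,"rz":0,"grip":0},
])

```text
t: 18.65
eef_pos: [443.1, 49.9, 37.3]
tcp_rot: [-1.571, -0.0, 1.707]
ft_force: [2.9, 0.4, -1.6]
opening: 0.236
```

Call:
move_arm([
  {"tx":0,"ty":0,"tz":0.05,"rx":0,"ry":0,"rz":0,"grip":0},
  {"tx":0,"ty":0,"tz":0.05,"rx":0,"ry":0,"rz":0,"grip":0},
])

```text
t: 18.82
eef_pos: [442.2, 49.8, 37.3]
tcp_rot: [-1.571, -0.0, 1.707]
ft_force: [2.9, 0.3, -1.2]
opening: 0.235
```

Call:
move_arm([
  {"tx":0,"ty":0,"tz":0.05,"rx":0,"ry":0,"rz":0,"grip":0},
  {"tx":0,"ty":0,"tz":0,"rx":0,"ry":0,"rz":0,"grip":0},
])

```text
t: 18.98
eef_pos: [441.6, 49.7, 37.3]
tcp_rot: [-1.571, -0.0, 1.707]
ft_force: [3.0, -0.1, -1.7]
opening: 0.233
```

```bash
python3 - <<'E'
from h import *
st()
c,p,d=grab('top','top7.png'); C=cloud(c,d)
q=inr(C); z=C[...,2]
m=(abs(q[...,1])<75)&(abs(q[...,1])>25)&(q[...,0]>-40)&(q[...,0]<-1)&(z>15)&(z<64)
for lo in range(-30,0,3):
    b=m&(q[...,0]>=lo)&(q[...,0]<lo+3)
    if b.sum(): print(lo,b.sum(),np.median(z[b]).round(1))
b=m&(z>35)&(z<50); print(np.percentile(q[b][:,0],[2,10,50,90]))
E
```

```text
t 18.98 tcp riser [-243.84  -10.75] z 37.32 Friser x,y [ 2.98 -0.53] Fz -1.75 yaw 1.707
rot [ 0.14271105  0.01569491 -1.54417166]
-21 77 38.4
-18 23 54.1
-15 2 42.4
-12 2 44.6
-9 12 18.4
-6 20 17.9
-3 15 22.4
[-19.90261005 -19.70555308 -18.99114285  -6.37521664]
```

Call:
move_arm([
  {"tx":0,"ty":0,"tz":0.05,"rx":0,"ry":0,"rz":0,"grip":0},
  {"tx":0,"ty":0,"tz":0.05,"rx":0,"ry":0,"rz":0,"grip":0},
])

```text
t: 19.2
eef_pos: [440.8, 49.6, 37.3]
tcp_rot: [-1.571, -0.0, 1.707]
ft_force: [2.9, 1.0, -1.8]
opening: 0.238
```

Call:
move_arm([
  {"tx":0,"ty":0,"tz":0.05,"rx":0,"ry":0,"rz":0,"grip":0},
  {"tx":0,"ty":0,"tz":0,"rx":0,"ry":0,"rz":0,"grip":0},
])

```text
t: 19.37
eef_pos: [440.1, 49.5, 37.3]
tcp_rot: [-1.571, -0.0, 1.707]
ft_force: [2.7, 0.8, -1.0]
opening: 0.233
```

Call:
move_arm([
  {"tx":0,"ty":0,"tz":0.05,"rx":0,"ry":0,"rz":0,"grip":0},
  {"tx":0,"ty":0,"tz":0,"rx":0,"ry":0,"rz":0,"grip":0},
])

```text
t: 19.53
eef_pos: [439.7, 49.4, 37.3]
tcp_rot: [-1.571, -0.0, 1.707]
ft_force: [2.5, -0.0, -1.5]
opening: 0.232
```

Call:
move_arm([
  {"tx":0,"ty":0,"tz":0.05,"rx":0,"ry":0,"rz":0,"grip":0},
  {"tx":0,"ty":0,"tz":0,"rx":0,"ry":0,"rz":0,"grip":0},
])

```text
t: 19.7
eef_pos: [439.2, 49.4, 37.3]
tcp_rot: [-1.571, -0.0, 1.707]
ft_force: [3.1, 0.1, -2.1]
opening: 0.238
```

Call:
move_arm([
  {"tx":0,"ty":0,"tz":0.04,"rx":0,"ry":0,"rz":0,"grip":0},
  {"tx":0,"ty":0,"tz":0,"rx":0,"ry":0,"rz":0,"grip":0},
])

```text
t: 19.87
eef_pos: [438.8, 49.3, 37.3]
tcp_rot: [-1.571, -0.0, 1.707]
ft_force: [2.8, 0.8, -1.9]
opening: 0.234
```

```bash
python3 - <<'E'
from h import *
st()
c,p,d=grab('top','top8.png'); C=cloud(c,d)
q=inr(C); z=C[...,2]
m=(abs(q[...,1])<75)&(abs(q[...,1])>25)&(q[...,0]>-40)&(q[...,0]<-1)&(z>15)&(z<64)
b=m&(z>35)&(z<50); print(np.percentile(q[b][:,0],[2,10,50,90]))
E
```

```text
t 19.87 tcp riser [-246.7   -10.78] z 37.3 Friser x,y [2.87 0.42] Fz -1.9 yaw 1.707
rot [ 0.14271105  0.01569491 -1.54417166]
[-22.5330123  -22.46609082 -21.70238614  -6.26274533]
```

Call:
move_arm([
  {"tx":0,"ty":0,"tz":0.04,"rx":0,"ry":0,"rz":0,"grip":0},
  {"tx":0,"ty":0,"tz":0,"rx":0,"ry":0,"rz":0,"grip":0},
])

```text
t: 20.08
eef_pos: [438.4, 49.3, 37.3]
tcp_rot: [-1.571, -0.0, 1.707]
ft_force: [3.6, 0.7, -1.7]
opening: 0.236
```

Call:
move_arm([
  {"tx":0,"ty":0,"tz":0.04,"rx":0,"ry":0,"rz":0,"grip":0},
  {"tx":0,"ty":0,"tz":0,"rx":0,"ry":0,"rz":0,"grip":0},
])

```text
t: 20.25
eef_pos: [438.0, 49.2, 37.3]
tcp_rot: [-1.571, -0.0, 1.707]
ft_force: [2.7, 0.2, -1.4]
opening: 0.235
```

Call:
move_arm([
  {"tx":0,"ty":0,"tz":0.04,"rx":0,"ry":0,"rz":0,"grip":0},
  {"tx":0,"ty":0,"tz":0,"rx":0,"ry":0,"rz":0,"grip":0},
])

```text
t: 20.42
eef_pos: [437.6, 49.2, 37.3]
tcp_rot: [-1.571, -0.0, 1.707]
ft_force: [2.7, 0.8, -1.3]
opening: 0.231
```

Call:
move_arm([
  {"tx":0,"ty":0,"tz":0.04,"rx":0,"ry":0,"rz":0,"grip":0},
  {"tx":0,"ty":0,"tz":0,"rx":0,"ry":0,"rz":0,"grip":0},
])

```text
t: 20.58
eef_pos: [437.2, 49.1, 37.3]
tcp_rot: [-1.571, -0.0, 1.707]
ft_force: [2.9, 0.7, -1.6]
opening: 0.23
```

Call:
move_arm([
  {"tx":0,"ty":0,"tz":0.04,"rx":0,"ry":0,"rz":0,"grip":0},
  {"tx":0,"ty":0,"tz":0,"rx":0,"ry":0,"rz":0,"grip":0},
])

```text
t: 20.75
eef_pos: [436.8, 49.1, 37.3]
tcp_rot: [-1.571, -0.0, 1.707]
ft_force: [2.9, -0.1, -1.7]
opening: 0.235
```

Call:
move_arm([
  {"tx":0,"ty":0,"tz":0.03,"rx":0,"ry":0,"rz":0,"grip":0},
  {"tx":0,"ty":0,"tz":0,"rx":0,"ry":0,"rz":0,"grip":0},
])

```text
t: 20.92
eef_pos: [436.5, 49.0, 37.3]
tcp_rot: [-1.571, -0.0, 1.707]
ft_force: [2.7, 1.1, -1.6]
opening: 0.235
```

```bash
python3 - <<'E'
from h import *
st()
c,p,d=grab('top','top9.png'); C=cloud(c,d)
q=inr(C); z=C[...,2]
m=(abs(q[...,1])<75)&(abs(q[...,1])>25)&(q[...,0]>-40)&(q[...,0]<-1)&(z>15)&(z<64)
b=m&(z>35)&(z<50); print(np.percentile(q[b][:,0],[2,10,50,90]))
E
```

```text
t 20.92 tcp riser [-248.99  -10.78] z 37.32 Friser x,y [2.85 0.7 ] Fz -1.64 yaw 1.707
rot [ 0.14271105  0.01569491 -1.54417166]
[-24.71554365 -24.44611876 -23.9290163   -8.26498046]
```

Call:
move_arm([
  {"tx":0,"ty":0,"tz":0.03,"rx":0,"ry":0,"rz":0,"grip":0},
  {"tx":0,"ty":0,"tz":0,"rx":0,"ry":0,"rz":0,"grip":0},
])

```text
t: 21.13
eef_pos: [436.3, 49.0, 37.3]
tcp_rot: [-1.571, -0.0, 1.707]
ft_force: [2.6, 0.2, -1.7]
opening: 0.232
```

Call:
move_arm([
  {"tx":0,"ty":0,"tz":0.03,"rx":0,"ry":0,"rz":0,"grip":0},
  {"tx":0,"ty":0,"tz":0,"rx":0,"ry":0,"rz":0,"grip":0},
])

```text
t: 21.3
eef_pos: [436.3, 48.9, 37.4]
tcp_rot: [-1.571, -0.0, 1.707]
ft_force: [3.9, 0.7, -2.2]
opening: 0.238
```

Call:
move_arm([
  {"tx":0,"ty":0,"tz":0.03,"rx":0,"ry":0,"rz":0,"grip":0},
  {"tx":0,"ty":0,"tz":0,"rx":0,"ry":0,"rz":0,"grip":0},
])

```text
t: 21.47
eef_pos: [436.1, 48.9, 37.4]
tcp_rot: [-1.572, 0.0, 1.707]
ft_force: [5.0, 0.8, -1.8]
opening: 0.235
```

The force has gone from 3 to 5 N and the arm has stalled, so the tray is at its stop. Next I'll unhook.

Call:
move_arm([
  {"tx":0,"ty":0,"tz":-0.2,"rx":0,"ry":0,"rz":0,"grip":0},
  {"tx":0,"ty":0,"tz":-0.2,"rx":0,"ry":0,"rz":0,"grip":0},
  {"tx":0,"ty":0,"tz":-0.2,"rx":0,"ry":0,"rz":0,"grip":0},
  {"tx":0,"ty":0,"tz":-0.1,"rx":0,"ry":0,"rz":0,"grip":0},
  {"tx":0,"ty":0,"tz":0,"rx":0,"ry":0,"rz":0,"grip":0},
])

```text
t: 21.88
eef_pos: [442.6, 49.9, 37.2]
tcp_rot: [-1.57, -0.0, 1.707]
ft_force: [1.3, -0.3, -0.9]
opening: 0.238
```

Call:
move_arm([
  {"tx":-0.2,"ty":0,"tz":0,"rx":0,"ry":0,"rz":0,"grip":0},
  {"tx":-0.2,"ty":0,"tz":0,"rx":0,"ry":0,"rz":0,"grip":0},
  {"tx":-0.2,"ty":0,"tz":0,"rx":0,"ry":0,"rz":0,"grip":0},
  {"tx":-0.2,"ty":0,"tz":0,"rx":0,"ry":0,"rz":0,"grip":0},
])

```text
t: 22.22
eef_pos: [443.7, 41.6, 37.3]
tcp_rot: [-1.571, -0.0, 1.707]
ft_force: [0.9, -0.1, -1.4]
opening: 0.238
```

Call:
move_arm([
  {"tx":-0.3,"ty":0,"tz":0,"rx":0,"ry":0,"rz":0,"grip":0},
  {"tx":-0.4,"ty":0,"tz":0,"rx":0,"ry":0,"rz":0,"grip":0},
  {"tx":-0.4,"ty":0,"tz":0,"rx":0,"ry":0,"rz":0,"grip":0},
  {"tx":-0.4,"ty":0,"tz":0,"rx":0,"ry":0,"rz":0,"grip":0},
  {"tx":-0.4,"ty":0,"tz":0,"rx":0,"ry":0,"rz":0,"grip":0},
  {"tx":-0.3,"ty":0,"tz":0,"rx":0,"ry":0,"rz":0,"grip":0},
  {"tx":0,"ty":0,"tz":0,"rx":0,"ry":0,"rz":0,"grip":0},
])

```text
t: 22.8
eef_pos: [446.9, 19.6, 37.3]
tcp_rot: [-1.571, -0.0, 1.706]
ft_force: [0.2, -0.8, -0.1]
opening: 0.233
```

```bash
python3 - <<'E'
from h import *
st()
c,p,d=grab('top','top10.png'); C=cloud(c,d)
cv2.imwrite('pics/top10c.png',cv2.resize(p[165:265,200:320],None,fx=6,fy=6,interpolation=cv2.INTER_CUBIC))
q=inr(C); z=C[...,2]
m=(abs(q[...,1])<75)&(abs(q[...,1])>25)&(q[...,0]>-40)&(q[...,0]<-1)&(z>15)&(z<64)
b=m&(z>35)&(z<50); print(np.percentile(q[b][:,0],[2,10,50,90]))
E
```

```text
t 22.8 tcp riser [-242.74  -41.37] z 37.32 Friser x,y [ 0.1  -0.78] Fz -0.09 yaw 1.7064
rot [ 0.14271105  0.01569491 -1.54417166]
[-24.92555204 -24.82690461 -24.1208951   -6.40553182]
```

View pics/top10c.png

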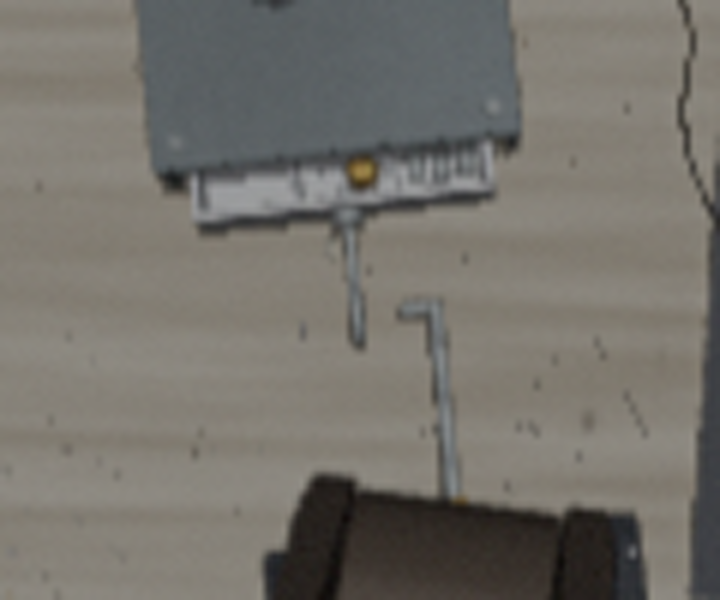

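Unhooked: the tray is fully out, and the tip at crop (400,312) is clear of the eye at (360,340). Next I lift the hook, carry it left and lay it down.

Call:
move_arm([
  {"tx":0,"ty":-1,"tz":0,"rx":0,"ry":0,"rz":0,"grip":0},
  {"tx":0,"ty":-2,"tz":0,"rx":0,"ry":0,"rz":0,"grip":0},
  {"tx":0,"ty":-2,"tz":0,"rx":0,"ry":0,"rz":0,"grip":0},
  {"tx":0,"ty":-1,"tz":0,"rx":0,"ry":0,"rz":0,"grip":0},
  {"tx":0,"ty":0,"tz":0,"rx":0,"ry":0,"rz":0,"grip":0},
])

```text
t: 23.27
eef_pos: [447.5, 20.2, 99.1]
tcp_rot: [-1.574, 0.001, 1.707]
ft_force: [0.1, -0.2, -0.1]
opening: 0.237
```

Call:
move_arm([
  {"tx":1,"ty":0,"tz":0,"rx":0,"ry":0,"rz":0,"grip":0},
  {"tx":2,"ty":0,"tz":0,"rx":0,"ry":0,"rz":0,"grip":0},
  {"tx":2.5,"ty":0,"tz":0,"rx":0,"ry":0,"rz":0,"grip":0},
  {"tx":2.5,"ty":0,"tz":0,"rx":0,"ry":0,"rz":0,"grip":0},
  {"tx":2.5,"ty":0,"tz":0,"rx":0,"ry":0,"rz":0,"grip":0},
  {"tx":2.5,"ty":0,"tz":0,"rx":0,"ry":0,"rz":0,"grip":0},
  {"tx":2.5,"ty":0,"tz":0,"rx":0,"ry":0,"rz":0,"grip":0},
  {"tx":2.5,"ty":0,"tz":0,"rx":0,"ry":0,"rz":0,"grip":0},
  {"tx":2.5,"ty":0,"tz":0,"rx":0,"ry":0,"rz":0,"grip":0},
  {"tx":1.5,"ty":0,"tz":0,"rx":0,"ry":0,"rz":0,"grip":0},
])

```text
t: 24.1
eef_pos: [415.5, 240.4, 96.2]
tcp_rot: [-1.569, 0.0, 1.708]
ft_force: [0.3, -0.6, -1.1]
opening: 0.233
```

Call:
move_arm([
  {"tx":0,"ty":0,"tz":0,"rx":0,"ry":0,"rz":0,"grip":0},
  {"tx":0,"ty":2,"tz":0,"rx":0,"ry":0,"rz":0,"grip":0},
  {"tx":0,"ty":2,"tz":0,"rx":0,"ry":0,"rz":0,"grip":0},
  {"tx":0,"ty":1.5,"tz":0,"rx":0,"ry":0,"rz":0,"grip":0},
  {"tx":0,"ty":1,"tz":0,"rx":0,"ry":0,"rz":0,"grip":0},
  {"tx":0,"ty":0.3,"tz":0,"rx":0,"ry":0,"rz":0,"grip":0},
  {"tx":0,"ty":0,"tz":0,"rx":0,"ry":0,"rz":0,"grip":0},
])

```text
t: 24.68
eef_pos: [416.1, 237.6, 28.2]
tcp_rot: [-1.568, 0.001, 1.707]
ft_force: [-0.9, 0.7, -1.3]
opening: 0.231
```

```bash
python3 - <<'E'
from h import *
st(); delta([0,0,22.8])
c,p,d=grab('wrist','w11.png')
E
```

```text
t 24.68 tcp riser [-243.69  178.84] z 28.19 Friser x,y [-0.8   0.79] Fz -1.35 yaw 1.7067
t 24.6833 pos [416.1 237.6  28.2] rot [-1.5683e+00  6.0000e-04  1.7067e+00] F [-0.9   0.67 -1.35] open 0.231
delta tool cm [-17.9    0.66  44.44] rows>= 11.49057008327409
```

View pics/w11.png

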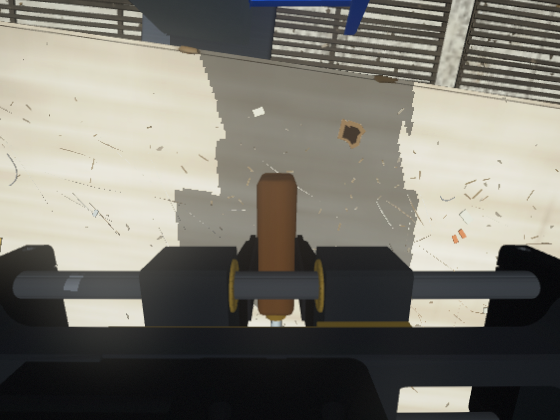

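Call:
move_arm([
  {"tx":0,"ty":0.2,"tz":0,"rx":0,"ry":0,"rz":0,"grip":0},
  {"tx":0,"ty":0.2,"tz":0,"rx":0,"ry":0,"rz":0,"grip":0},
  {"tx":0,"ty":0,"tz":0,"rx":0,"ry":0,"rz":0,"grip":0},
  {"tx":0,"ty":0,"tz":0,"rx":0,"ry":0,"rz":0,"grip":0},
])

```text
t: 25.07
eef_pos: [416.9, 238.1, 25.6]
tcp_rot: [-1.571, -0.0, 1.707]
ft_force: [0.1, 0.0, -1.2]
opening: 0.239
```

Call:
move_arm([
  {"tx":0,"ty":0.1,"tz":0,"rx":0,"ry":0,"rz":0,"grip":0},
  {"tx":0,"ty":0.1,"tz":0,"rx":0,"ry":0,"rz":0,"grip":0},
  {"tx":0,"ty":0.05,"tz":0,"rx":0,"ry":0,"rz":0,"grip":0},
  {"tx":0,"ty":0,"tz":0,"rx":0,"ry":0,"rz":0,"grip":0},
  {"tx":0,"ty":0,"tz":0,"rx":0,"ry":0,"rz":0,"grip":0},
])

```text
t: 25.48
eef_pos: [416.8, 238.1, 22.8]
tcp_rot: [-1.571, -0.0, 1.707]
ft_force: [-1.1, 0.7, 0.1]
opening: 0.232
```

Call:
move_arm([
  {"tx":0,"ty":0.03,"tz":0,"rx":0,"ry":0,"rz":0,"grip":0},
  {"tx":0,"ty":0,"tz":0,"rx":0,"ry":0,"rz":0,"grip":0},
])

```text
t: 25.65
eef_pos: [416.8, 238.1, 22.7]
tcp_rot: [-1.571, -0.0, 1.707]
ft_force: [-2.3, 0.3, 4.2]
opening: 0.236
```

On the bench. Now I open the gripper and retreat.

Call:
move_arm([
  {"tx":0,"ty":0,"tz":0,"rx":0,"ry":0,"rz":0,"grip":35},
  {"tx":0,"ty":0,"tz":0,"rx":0,"ry":0,"rz":0,"grip":50},
  {"tx":0,"ty":0,"tz":0,"rx":0,"ry":0,"rz":0,"grip":60},
  {"tx":0,"ty":0,"tz":0,"rx":0,"ry":0,"rz":0,"grip":60},
  {"tx":0,"ty":0,"tz":0,"rx":0,"ry":0,"rz":0,"grip":60},
  {"tx":0,"ty":0,"tz":0,"rx":0,"ry":0,"rz":0,"grip":60},
])

```text
t: 26.15
eef_pos: [416.9, 238.1, 22.5]
tcp_rot: [-1.571, -0.0, 1.707]
ft_force: [0.5, -0.5, 0.8]
opening: 0.579
```

Call:
move_arm([
  {"tx":0,"ty":-1,"tz":0,"rx":0,"ry":0,"rz":0,"grip":60},
  {"tx":0,"ty":-2,"tz":0,"rx":0,"ry":0,"rz":0,"grip":60},
  {"tx":0,"ty":-3,"tz":0,"rx":0,"ry":0,"rz":0,"grip":60},
  {"tx":0,"ty":-3,"tz":0,"rx":0,"ry":0,"rz":0,"grip":60},
  {"tx":0,"ty":-3,"tz":0,"rx":0,"ry":0,"rz":0,"grip":60},
  {"tx":2,"ty":-2,"tz":0,"rx":0,"ry":0,"rz":0,"grip":60},
  {"tx":4,"ty":0,"tz":0,"rx":0,"ry":0,"rz":0,"grip":60},
  {"tx":4,"ty":0,"tz":0,"rx":0,"ry":0,"rz":0,"grip":60},
  {"tx":3,"ty":0,"tz":0,"rx":0,"ry":0,"rz":0,"grip":60},
  {"tx":0,"ty":0,"tz":0,"rx":0,"ry":0,"rz":0,"grip":60},
])

```text
t: 26.98
eef_pos: [398.4, 371.0, 163.5]
tcp_rot: [-1.572, -0.002, 1.71]
ft_force: [1.0, -1.0, -0.3]
opening: 0.6
```

```bash
python3 - <<'E'
from h import *
st()
c,p,d=grab('top','top12.png'); C=cloud(c,d); C0=np.load('pics/top0_cloud.npy')
cv2.imwrite('pics/top12c.png',cv2.resize(p[115:280,165:365],None,fx=3.6,fy=3.6,interpolation=cv2.INTER_CUBIC))
c,p,d=grab('scene','scene12.png')
cv2.imwrite('pics/scene12c.png',cv2.resize(p[100:260,150:400],None,fx=3,fy=3,interpolation=cv2.INTER_CUBIC))
q=inr(C); z=C[...,2]
m=(abs(q[...,1])<75)&(abs(q[...,1])>25)&(q[...,0]>-40)&(q[...,0]<-1)&(z>15)&(z<64)
b=m&(z>35)&(z<50); print('tray',np.percentile(q[b][:,0],[2,10,50]))
h=(q[...,1]>150)&(q[...,1]<215)&(q[...,0]<-70)&(q[...,0]>-320)&(z>8)&(z<60)
for lo in range(-320,-70,25):
    b=h&(q[...,0]>=lo)&(q[...,0]<lo+25)
    if b.sum(): print(lo,b.sum(),np.median(q[b],0).round(1),np.median(z[b]).round(1),q[b].max(0).round(1))
for cl in (C0,C):
    b=(cl[...,2]>80)&(cl[...,2]<175); qq=inr(cl); b&=(abs(qq[...,0]-100)<95)&(abs(qq[...,1])<95); print('bottles',b.sum(),cl[b].mean(0))
E
```

```text
t 26.98 tcp riser [-243.08  313.37] z 163.5 Friser x,y [ 0.85 -1.1 ] Fz -0.34 yaw 1.71
rot [ 0.14271105  0.01569491 -1.54417166]
tray [-25.04392216 -24.92472065 -24.08096906]
-295 51 [-279.   175.9] 39.0 [-270.3  189.9]
-270 73 [-257.9  177.1] 38.4 [-245.3  191.2]
-245 73 [-232.5  175.6] 39.2 [-220.2  204.5]
-220 67 [-208.3  176.1] 39.0 [-195.3  190.8]
-195 25 [-187.6  178.4] 23.5 [-171.8  185.1]
-170 20 [-156.1  178.3] 23.8 [-146.1  182.9]
-145 17 [-133.2  178.2] 23.8 [-120.4  181. ]
-120 21 [-106.6  178. ] 24.3 [-95.8 182.2]
-95 23 [-84.2 182.3] 21.6 [-78.7 197.1]
bottles 223 [776.16910415  86.01458385 122.88160879]
bottles 221 [776.26088249  86.04713154 123.0724278 ]
```

View pics/top12c.png

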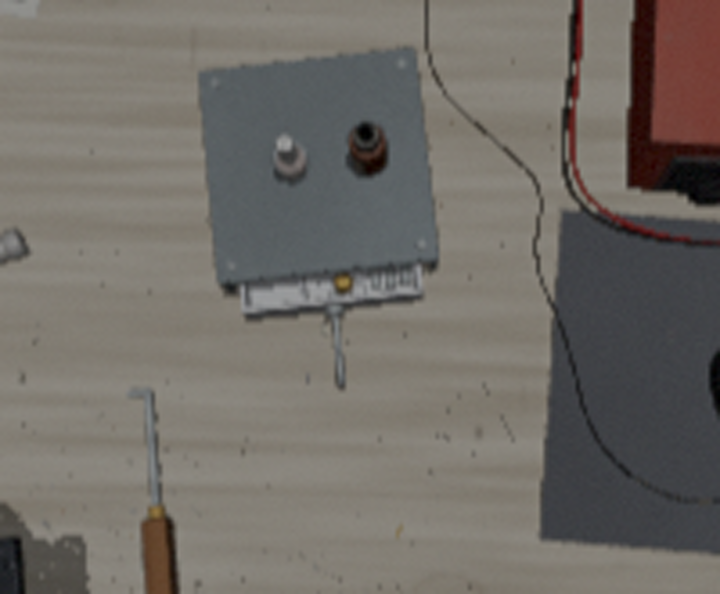

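View pics/scene12c.png

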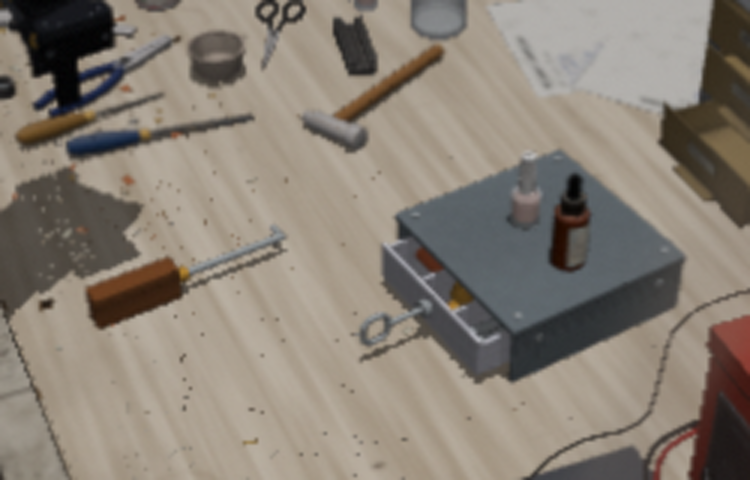

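The pictures show the tray fully out, the hook flat and upright on the bench clear of everything, and the bottles where they were. I'm handing in.

```bash
python3 - <<'E'
from cell import env
print(env.job_done())
E
```

```text
the job is handed in; nothing more can be done
None
```

The job is done and handed in; `env.job_done()` gave no verdict. I pulled the tray out to its stop with the hook, unhooked it, and laid the hook flat on the bench to the left.

**Pull:** I took the hook by its handle, felt the eye's front bar at about 3 N, caught the eye and drew the tray out slowly. At the stop the force went from 3 to 5 N and the arm stalled. No reading after a move passed about 5 N, but I only read the force at the end of each move.

**Last checks:**
- **Tray:** its front is 24–25 mm in front of the ledge, so it is out about 0.124–0.125 m.
- **Hook:** it is level on its handle (top at 39 mm), with its tip about 190 mm left of the riser's middle line, touching nothing.
- **Bottles:** they are within 0.3 mm of where they started.
- **Steel block:** I did not measure it again; the arm never went near it.

**Didn't match:** feeling for the eye pushed the tray in by at least 3 mm before I backed off, so it was not right in at the start. I therefore measured how far out it was with the camera and by feeling the stop.

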